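Reset a worn stop slide to its mark and put the setting blocks away

ROBOT

A 6-joint arm with a two-finger parallel gripper is mounted at the origin on the work surface. World frame = base frame: x ahead of the robot, y to its left, z up, the work surface at z = 0. Lengths are in mm, angles in rad, forces in N, time in s.
With the tool pointing down it reaches from about 350 to 775 mm from the base axis. Payload 7.3 kg.
Tool frame: the origin (TCP) lies on the centre line of the jaws, within the pads' length; the fingertips stand 17 mm ahead of it and the grasp point (between the pads) lies 2 mm behind it; z points along the fingers, y is the line along which they close (so a half turn about z gives the same grasp; the last joint's range is limited). The gripper opens to 92 mm and grips with 3 to 60 N. Pads are 19 mm wide; open, the fingers measure 130 mm over their backs; the gripper's body (75 mm by 190 mm) begins 47 mm behind the grasp point.
Start: joints at [1.194, 0.342, 1.524, -0, 1.275, -0.146], TCP at [120.08, 511.101, 243.741] pointing down, gripper open.
Joint ranges: [-2.53, 2.53], [-0.77, 2.02], [0.04, 2.7], [-1, 4.14], [0.28, 2.66], [-3.11, 3.11]. Speed limits (rad/s): [2.57, 2.57, 3.14, 3.14, 3.14, 3.14].

INTERFACE

Orientations are given as [roll, pitch, yaw] about the fixed x, y, z axes, in that order (R = Rz(yaw) Ry(pitch) Rx(roll)).
In Python, from plant import bot gives the robot as it stands. The module is installed in compiled form; this text tells all that it offers.
- The arm moves only by the shell command python3 -m pendant 'ROWS'. ROWS is JSON, a list of rows, each a list of 3 entries, a list of its own where there are three numbers: the shift along the world's x, y, z as a fraction of full scale, then the turn, a rotation vector about the world's x, y, z as a fraction of full scale, then the opening, from -1 (shut) to 1 (fully open), so that 0 is half open. In form: [[[tx, ty, tz], [rx, ry, rz], claw], ...]. A call has exactly 10 rows; each row shifts and turns the commanded pose from where the row before left it; what a row does not reach is not made up. Full scale, the value 1, is 30 mm for a shift and 0.12 rad for a turn. A row lasts 1/12 s, in which the tool goes at most 41.7 mm and 7.16 degrees, less where a joint would pass 70% of its speed; a pose out of reach is approached as far as the arm can. A call with a number of a shift or a turn outside -1 to 1 is refused whole. A call with a gripper value outside its range is refused whole. The fingers move at their own pace and stop on an object; the grip force is fixed at half the most. Time passes only in rows, so rows that do not move let the fingers close, or fill a call up. It gives the time, the measured TCP pose, the force, the opening and the grip force at its end, in the units of the state.
- bot.get_obs(): the state, without advancing time (a new reading comes with each control period).
- bot.capture(name): name is "side" or "top"; returns the picture (384x512x3 uint8, blue, green, red); there is no depth.
- bot.camera_params(name): a dict with "fovy" (degrees; the focal length in pixels is half the picture's height over the tangent of half this angle, whatever the lens; pixels are square), "cx", "cy" (the principal point, pixels), "camera_from_world" (4x4, takes a point from world to camera coordinates). Camera axes: x right, y down, z forward; pixel columns grow to the right and rows downward; lengths in mm; the calibration is good to about 2 mm. A picture is of the moment at which its call begins. camera_params takes no time and is no camera call.
- bot.close_job(): hands the job in; it is judged then, once.
The state is a dict: "time": time; "joint_positions": joint angles; "dq": joint speeds; "tau": joint torques, N m; "tool_pos": TCP position; "tcp_rot": TCP orientation; "contact_force": force on the tool from outside, world axes, zero at the start; "moment": the same for the moment, N m; "grip_width": finger opening in mm; "finger_force": force on a finger pad.
Only numpy, scipy, OpenCV 4.12 (cv2) and the standard library are available. Lean on these libraries where they do the work, as an engineer would, in place of code of your own. Each camera call takes 0.05 s, during which the arm holds its last target. There are 200 camera calls.

TASK

Set the stop slide for the next batch of tubes: its worn screw has play, so wind the carriage back with the knob until its needle is at least 4 mm past the rider's white mark on the knob's side, then bring it up to the mark turning clockwise only, and leave the needle on the line (within 1.5 mm) with the play taken up that way. Also lay every setting block left on the table flat in the tray pocket of its own length (the tightest that it fits); leave the rider and the other things on the table where they are.

Things in the scene. Friction and masses are not known exactly. Their poses are not given: they have to be found in the camera images.
- slide: Screw-driven stop slide bolted to the table: grey gear head 80 x 80 mm, 60 mm high, with the black knob on top, and a steel bed 80 mm wide, 26 mm high that runs 380 mm away from it. Origin on the table under the knob's axis; its y axis points along the bed, away from the knob; z up.
- knob_grip (a point): Middle of the round black fluted knob on a vertical axis (44 mm across, 32 mm high, from 68 to 100 mm above the table, the same grip at any yaw). Clockwise from above drives the carriage away from the knob, counter-clockwise towards it, 2.5 mm a radian (16 mm a turn), against about 0.2 N m. All else within 100 mm of its axis is lower than 71 mm.
- knob (a joint): Play: knob angle relative to the screw (rad), -0.45 to +0.45, grows clockwise from above. The worn screw lets the knob turn up to 0.9 rad almost freely after each change of direction before the carriage follows. +0.45: play taken up clockwise (the knob drives the carriage away from itself); -0.45: counter-clockwise. The carriage stays where the screw leaves it.
- needle (a point): White needle, 3 mm wide, 24 mm long, of the aluminium carriage; it sticks out over the bed's edge on the slide's -x side. This point lies near its tip, on its centre line, 56 mm above the table. The carriage (86 x 70 mm, top 60 mm, steel stop bar on it to 70 mm) slides along the slide's y axis.
- mark (a point): White line, 2 mm wide, 40 mm long, on top of the dark steel rider (44 x 16 x 48 mm) clamped at the bed's edge just under the needle's path, and longer than the needle. The needle is on the mark when both have the same y in the slide's frame; at the start it is 12 to 20 mm beyond it (farther from the knob). The rider must not be shifted.
- tray: Fixed wooden tray 136 x 200 mm, 9 mm high: five open pockets, 6 mm deep, each 8 mm longer and 9 mm wider than its own block, long side along the tray's y axis. Row at x = -34 mm: 40, 50, 60 mm pockets from -y to +y; row at x = +34 mm: 70, 80 mm. Paper labels at the -x side of each show a bar of its length. Origin: centre of the underside.
- slot_40 (a point): Centre of the floor of the 40 mm block's pocket (48 x 39 mm, long side along the tray's y axis), 3 mm above the table.
- b40: Setting block 40 mm: plain square steel bar 40 x 30 x 30 mm, 0.28 kg. Origin at its centre (15 mm above what it lies on), x axis along its length. None when absent.
- slot_50 (a point): Centre of the floor of the 50 mm block's pocket (58 x 39 mm, long side along the tray's y axis), 3 mm above the table.
- b50: Setting block 50 mm: plain square steel bar 50 x 30 x 30 mm, 0.35 kg. Origin at its centre (15 mm above what it lies on), x axis along its length. None when absent.
- slot_60 (a point): Centre of the floor of the 60 mm block's pocket (68 x 39 mm, long side along the tray's y axis), 3 mm above the table.
- b60: Setting block 60 mm: plain square steel bar 60 x 30 x 30 mm, 0.42 kg. Origin at its centre (15 mm above what it lies on), x axis along its length. None when absent.
- slot_70 (a point): Centre of the floor of the 70 mm block's pocket (78 x 39 mm, long side along the tray's y axis), 3 mm above the table.
- b70: Setting block 70 mm: plain square steel bar 70 x 30 x 30 mm, 0.49 kg. Origin at its centre (15 mm above what it lies on), x axis along its length. None when absent.
- slot_80 (a point): Centre of the floor of the 80 mm block's pocket (88 x 39 mm, long side along the tray's y axis), 3 mm above the table.
- b80: Setting block 80 mm: plain square steel bar 80 x 30 x 30 mm, 0.56 kg. Origin at its centre (15 mm above what it lies on), x axis along its length. None when absent.
- hammer: Hammer, wooden handle; a bystander, to be left alone. Origin: centre of its underside.
- wirebrush: Wire brush; a bystander, to be left alone. Origin: centre of its underside.
- wrench: Open spanner; a bystander, to be left alone. Origin: centre of its underside.
- tube_offcut: Square steel tube offcut, 60 x 60 mm, 50 mm long; a bystander, to be left alone. Origin: centre of its underside.
- pipe_ring: Steel pipe ring, 42 mm across, 20 mm high; a bystander, to be left alone. Origin: centre of its underside.
- angle_iron: Dark steel bar 90 x 40 x 20 mm; a bystander, to be left alone. Origin: centre of its underside.
Things that resemble listed ones, but are neither listed nor needed, are in the scene too. What is shaped like the b70 but yellow is not meant.

How it is judged (in metres and radians):
On the way, in this order (a step that is already met when the one before it is completed fails the run):
1. the needle has been wound back past the mark, to the knob's side, by more than 2.5 mm (y of needle in the frame of mark below -0.0025 m), for 0.2 s.
2. the needle has been brought up to the mark turning clockwise (y of needle in the frame of mark between -0.0015 and 0.0015 m and value of joint knob above 0.2 rad), for 0.3 s.
At the end, for the whole second after the job is handed in: The needle is within 1.5 mm of the mark with the knob's play taken up clockwise (joint knob above 0.2 rad), and every setting block present lies at rest, flat on the floor of its own pocket (centre within 7 mm of the pocket's, below 20.5 mm, long side within 0.2 rad of the pocket's) (all of step 2 and velocity of joint knob below 0.1 rad/s and horizontal distance between b40 and slot_40 below 0.007 m and height (world z) of each of b40, b50, b60, b70, b80 below 0.0205 m and angle between the x axis of each of b40, b50, b60, b70, b80 and the y axis of tray, either way round below 0.2 rad and linear speed of each of b40, b50, b60, b70, b80 below 0.02 m/s and horizontal distance between b50 and slot_50 below 0.007 m and horizontal distance between b60 and slot_60 below 0.007 m and horizontal distance between b70 and slot_70 below 0.007 m and horizontal distance between b80 and slot_80 below 0.007 m); the robot touches nothing.
It fails at once if a bystander is shifted by more than 40 mm (distance of any of hammer, wirebrush, wrench, tube_offcut, pipe_ring, angle_iron from where it was at the start of the episode above 0.04 m).
It fails at once if the rider with the mark is shifted by more than 3 mm (distance of mark from where it was at the start of the episode above 0.003 m).
Of b40, b50, b60, b70, b80 only 3 to 5 are there at a start; the rules pass over those that are not, and their reading is None.
At some moment in a run one of b40, b50, b60, b70, b80 may be knocked a few centimetres aside while the robot is not near it.
Once in a run the grip may slacken for a moment while it holds something.
It also fails if it takes over 210 s, if anything falls off the work surface, if the arm or the gripper's body presses on something with over 40 N, if the wrist force passes 120 N, or if a joint passes its speed limit or range.

## Working session

There is one attempt and no reset: what is moved stays moved. The work goes in short steps, Python scripts to look and compute and a shell command to move; the robot and the scene stay as the last step left them, time stands still between calls to the robot, and variables do not carry over. Pictures are saved under pics/ and viewed, at most 14 in all, crops included, and the job is handed in when it is done.

```bash
mkdir -p pics
python3 - <<'E'
from plant import bot
import cv2,numpy as np
for n in("top","side"):
    cv2.imwrite(f"pics/{n}0.png",bot.capture(n)); p=bot.camera_params(n); print(n,p["fovy"],p["cx"],p["cy"],np.round(p["camera_from_world"],3).tolist(), set(p))
o=bot.get_obs(); print(o)
E
```

```text
top 57.395326770074156 255.1563780189903 194.54843359545922 [[-0.009, -1.0, -0.018, -11.495], [-0.982, 0.012, -0.188, 553.445], [0.188, 0.016, -0.982, 816.155], [0.0, 0.0, 0.0, 1.0]] {'cy', 'camera_from_world', 'cx', 'fovy'}
side 50.04580511528858 259.4226481630629 191.18356461577966 [[-0.862, -0.506, 0.008, 457.519], [-0.384, 0.645, -0.661, 284.506], [0.329, -0.573, -0.751, 820.756], [0.0, 0.0, 0.0, 1.0]] {'cy', 'camera_from_world', 'cx', 'fovy'}
{'time': 0.1, 'joint_positions': array([ 1.19399181e+00,  3.42611412e-01,  1.52489426e+00, -1.27601015e-06,
        1.27543313e+00, -1.45993883e-01]), 'dq': array([-0.00200476, -0.0011229 , -0.00186469, -0.00179879, -0.00187387,
       -0.00044231]), 'tau': array([ 8.35547453e-04, -4.32009673e+01, -2.44692886e+01,  7.18921423e-02,
        5.26627118e-02, -4.82736334e-05]), 'tool_pos': array([119.95215177, 510.76511485, 243.14557406]), 'tcp_rot': array([-3.14026065e+00, -1.94624633e-04,  2.91078226e+00]), 'contact_force': array([-0.44250417, -0.60997212,  0.36283125]), 'moment': array([-0.03892088,  0.00100471, -0.0088055 ]), 'finger_force': 0.0, 'grip_width': 91.83147681870739}
```

View pics/top0.png

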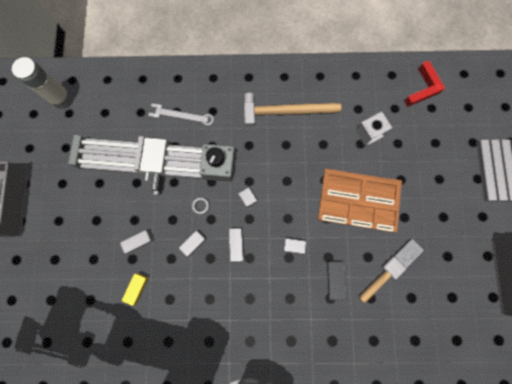

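View pics/side0.png

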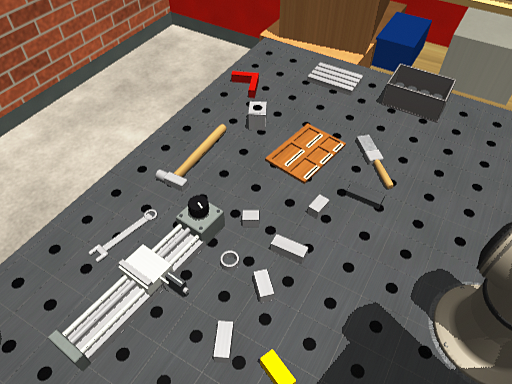

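The top view shows five steel blocks, at about (248,197), (295,246), (192,243), (236,245) and (136,241). The yellow decoy is at (133,290), the tray at (361,200), the knob at (215,156), and the needle and rider near (156,180). The side view agrees with this. Next I'll measure them.

```bash
cat > h.py <<'E'
from plant import bot
import cv2,numpy as np
P={n:bot.camera_params(n) for n in("top","side")}
def K(n):
    p=P[n]; f=192/np.tan(np.radians(p["fovy"])/2); return f,p["cx"],p["cy"],np.array(p["camera_from_world"])
def proj(n,X):
    f,cx,cy,T=K(n); c=T[:3,:3]@np.array(X,float)+T[:3,3]; return np.array([cx+f*c[0]/c[2],cy+f*c[1]/c[2]])
def ray(n,uv,z):
    f,cx,cy,T=K(n); R=T[:3,:3]; o=-R.T@T[:3,3]; d=R.T@np.array([(uv[0]-cx)/f,(uv[1]-cy)/f,1]); return o+d*(z-o[2])/d[2]
def rect(n,cnt,z):
    # contour -> plane z -> min area rect: centre, long, short, angle of the long side
    q=np.array([ray(n,p,z)[:2] for p in cnt.reshape(-1,2)],np.float32)
    (c,(w,h),a)=cv2.minAreaRect(q); a=np.radians(a)
    if w<h: w,h,a=h,w,a+np.pi/2
    return np.array(c),w,h,(a+np.pi/2)%np.pi-np.pi/2
def blobs(n,img,lo,hi,amin=60,amax=3000):
    m=cv2.inRange(cv2.cvtColor(img,cv2.COLOR_BGR2HSV),lo,hi)
    cs,_=cv2.findContours(m,cv2.RETR_EXTERNAL,cv2.CHAIN_APPROX_NONE)
    return [c for c in cs if amin<cv2.contourArea(c)<amax]
E
python3 - <<'E'
from h import *
for n in("top","side"):
    im=cv2.imread(f"pics/{n}0.png"); print(n)
    f,cx,cy,T=K(n); print("cam",-T[:3,:3].T@T[:3,3])
    for c in blobs(n,im,(0,0,165),(180,50,255),60,1500):
        p,w,h,a=rect(n,c,30); print(c.reshape(-1,2).mean(0).round(),p.round(),round(w),round(h),round(a,2))
    for c in blobs(n,im,(5,110,60),(18,255,255),600,9000):
        p,w,h,a=rect(n,c,9); print("tray",p.round(1),w,h,a)
a=cv2.imread("pics/top0.png")[120:270,60:320]; b=cv2.imread("pics/side0.png")[180:340,60:320]
cv2.imwrite("pics/t1.png",cv2.resize(a,None,fx=3,fy=3,interpolation=cv2.INTER_CUBIC))
cv2.imwrite("pics/s1.png",cv2.resize(b,None,fx=3,fy=3,interpolation=cv2.INTER_CUBIC))
E
```

```text
top
cam [389.70015351 -30.67092986 905.39282259]
[404. 259.] [ 393. -377.] 99 38 -0.84
[295. 246.] [ 428. -113.] 50 29 1.42
[191. 243.] [437. 144.] 59 29 -0.78
[134. 241.] [442. 285.] 68 29 -1.11
[235. 244.] [433.  34.] 78 30 0.05
[334. 219.] [ 493. -212.] 53 12 1.39
[380. 200.] [ 540. -330.] 63 10 1.4
[343. 194.] [ 556. -239.] 72 10 1.4
[247. 197.] [553.   3.] 39 29 0.53
[221. 166.] [633.  69.] 78 36 -0.85
[182. 161.] [650. 170.] 97 77 1.48
[508. 169.] [ 616. -665.] 155 18 -0.01
[499. 170.] [ 616. -638.] 155 17 0.0
[488. 170.] [ 617. -611.] 155 17 0.01
[376. 127.] [ 735. -335.] 70 61 -1.11
[179. 115.] [775. 180.] 168 35 1.34
[249. 108.] [795.  -2.] 83 21 -0.0
[23. 67.] [925. 624.] 62 58 0.11
tray [ 545.6 -287.3] 205.80934143066406 138.15438842773438 1.41191453300575
side
cam [233.61093349 518.10218042 800.56491286]
[ 65. 345.] [691. 447.] 77 15 -0.1
[458. 350.] [57. 83.] 108 40 -0.37
[223. 339.] [443. 286.] 70 29 -1.11
[113. 321.] [648. 362.] 157 40 1.47
[ 94. 305.] [701. 357.] 156 11 1.47
[263. 282.] [437. 144.] 61 29 -0.79
[229. 258.] [529. 132.] 38 38 -1.04
[186. 255.] [616. 172.] 91 11 1.47
[289. 245.] [433.  35.] 79 30 0.06
[250. 215.] [554.   5.] 38 27 0.54
[121. 235.] [773. 195.] 174 37 1.38
[199. 216.] [659.  64.] 78 77 -0.09
[319. 203.] [ 429. -112.] 50 30 1.44
[171. 177.] [793.   4.] 85 26 0.07
[294. 157.] [ 553. -222.] 75 11 1.39
[370. 148.] [ 392. -366.] 100 39 -0.84
[257. 108.] [ 749. -359.] 65 51 -1.1
[330.  82.] [ 615. -600.] 156 19 -0.01
[337.  74.] [ 615. -655.] 158 74 -0.02
[486.  28.] [  240. -1263.] 263 205 1.57
tray [ 545.2 -283.4] 208.45591735839844 140.07798767089844 1.399867723814777
tray [  803.6 -1039.9] 562.168212890625 510.2321472167969 -1.4821993655593335
```

View pics/t1.png

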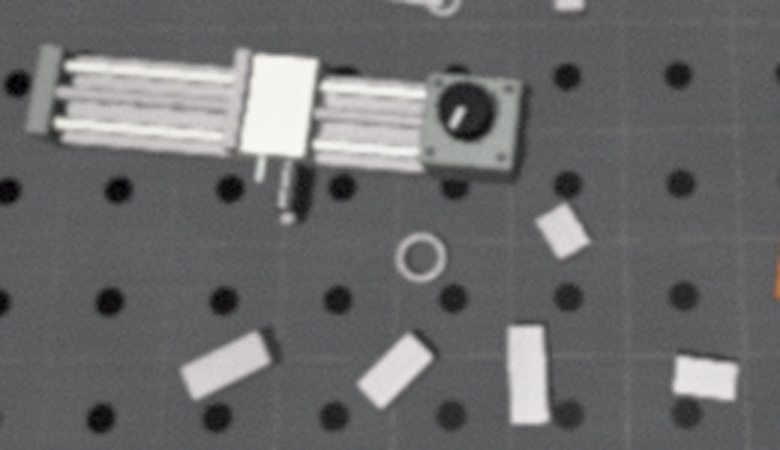

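View pics/s1.png

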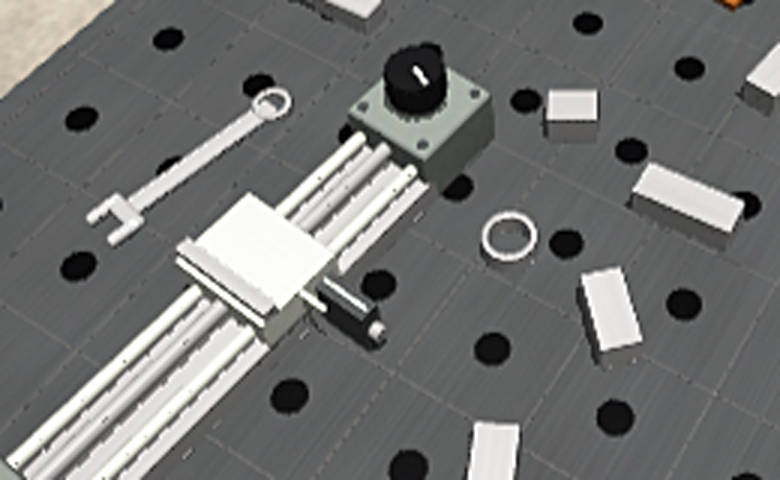

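The crops show the slide's needle near top pixel (147,176), just left of the rider's line at about (155,182), and the knob at about (215.7,156). Block sizes agree with the given lengths in both views. Now the knob, needle and mark, and the tray pockets.

Run:
```python
from h import *
top=cv2.imread("pics/top0.png"); side=cv2.imread("pics/side0.png")
# head: greenish grey -> contour, knob: dark blob near
for n,im,c in(("top",top,(215,156)),("side",side,(198,207))):
    g=im.max(2); m=(g<45).astype(np.uint8); k,l,s,ct=cv2.connectedComponentsWithStats(m)
    i=[j for j in range(1,k) if np.hypot(*(ct[j]-c))<14]
    for j in i: print(n,"knob px",ct[j],s[j],"z100:",ray(n,ct[j],100).round(1),"z84:",ray(n,ct[j],84).round(1))
cv2.imwrite("pics/tr.png",np.vstack([cv2.resize(top[155:245,305:415],None,fx=5,fy=5,interpolation=cv2.INTER_CUBIC)[:,:550]]))
a=cv2.resize(top[160:200,135:170],None,fx=10,fy=10,interpolation=cv2.INTER_CUBIC)
b=cv2.resize(side[258:308,150:195],None,fx=8,fy=8,interpolation=cv2.INTER_CUBIC)
cv2.imwrite("pics/nm.png",np.hstack([a,b]))
```

```text
top knob px [211.5        142.66666667] [210 142   4   2   6] z100: [672.9  86.4 100. ] z84: [678.5  88.7  84. ]
top knob px [215.30555556 156.44444444] [207 149  17  17 108] z100: [638.2  76.7 100. ] z84: [643.1  78.8  84. ]
top knob px [218.5 153.5] [218 153   2   2   2] z100: [645.4  69.1 100. ] z84: [650.5  71.1  84. ]
top knob px [216.42857143 158.71428571] [215 157   4   4   7] z100: [632.5  73.9 100. ] z84: [637.3  76.   84. ]
side knob px [198.22427441 206.14775726] [188 194  21  24 379] z100: [634.2  90.2 100. ] z84: [643.4  80.4  84. ]
```

View pics/tr.png

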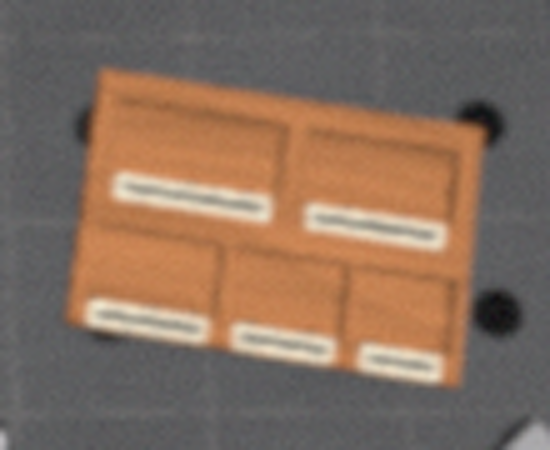

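View pics/nm.png

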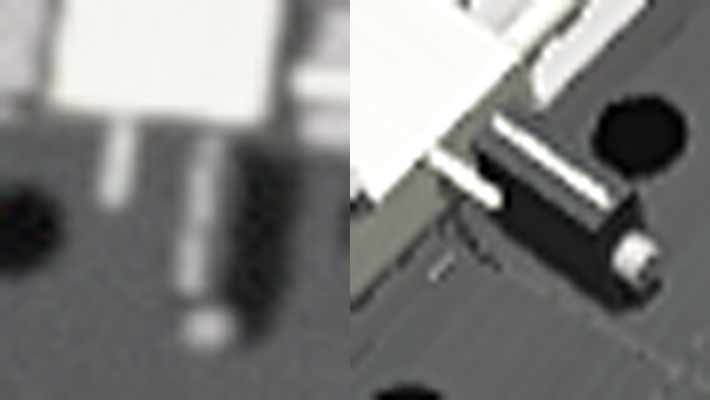

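The tray crop confirms the layout: 80 and 70 in the upper row, then 60, 50 and 40 from left to right in the lower row, each with a label. In the needle crop the needle is about 9 px from the line in the top view, and it is clear of the rider. I'll now fit the labels, the needle offset and the head centre.

Run:
```python
from h import *
im={n:cv2.imread(f"pics/{n}0.png") for n in("top","side")}
for n in im:
    I=im[n]; hsv=cv2.cvtColor(I,cv2.COLOR_BGR2HSV)
    cs=blobs(n,I,(5,110,60),(18,255,255),600,9000); c=min(cs,key=lambda c:np.hypot(*(ray(n,c.reshape(-1,2).mean(0),9)[:2]-[545,-287])))
    hull=cv2.convexHull(c); m=np.zeros(I.shape[:2],np.uint8); cv2.fillConvexPoly(m,hull,255)
    w=cv2.inRange(hsv,(0,0,140),(180,95,255))&m
    k,l,s,_=cv2.connectedComponentsWithStats(w)
    a=1.405; ex=np.array([np.sin(a),-np.cos(a)]); ey=np.array([np.cos(a),np.sin(a)])
    for j in range(1,k):
        if s[j][4]<15: continue
        ys,xs=np.where(l==j); q=np.array([ray(n,(x,y),9)[:2] for x,y in zip(xs,ys)]); d=q.mean(0)-[546,-288]
        (cc,(ww,hh),aa)=cv2.minAreaRect(q.astype(np.float32)); v=np.linalg.svd(q-q.mean(0))[2][0]
        print(n,"label n",s[j][4],"tray xy",(d@ex).round(1),(d@ey).round(1),"len",round(max(ww,hh)),"ang",round(np.arctan2(v[1],v[0])%np.pi,3))
q=[ray("side",(60+x/3,180+y/3),60) for x,y in((351,110),(420,60),(493,98),(425,154))]; print("head",np.mean(q,0),[np.linalg.norm(q[i]-q[i-1]).round() for i in range(4)])
# carriage/bed direction: end block & head
for n,u in(("top",(60+41/3,120+90/3)),("side",(0,0))):
    if n=="top": print("end px",ray(n,u,30))
# needle/mark from 10x crop of top, 8x of side
N=ray("top",(135+12.1,160+16),56);M=ray("top",(135+20.0,160+20),48);print(N,M)
N2=ray("side",(150+46.5/4*0+ (465-350)/8,258+180/8),56);M2=ray("side",(150+(552-350)/8,258+160/8),48);print(N2,M2)
```

```text
top label n 190 tray xy 6.9 45.5 len 83 ang 1.402
top label n 165 tray xy 6.0 -48.9 len 70 ang 1.4
top label n 156 tray xy -61.0 61.2 len 62 ang 1.395
top label n 133 tray xy -61.9 -8.1 len 52 ang 1.396
top label n 107 tray xy -62.2 -67.6 len 43 ang 1.414
side label n 57 tray xy 6.8 -45.2 len 71 ang 1.398
side label n 35 tray xy -60.9 -65.8 len 41 ang 1.444
side label n 73 tray xy 7.6 47.8 len 80 ang 1.398
side label n 44 tray xy -60.5 -7.5 len 49 ang 1.381
side label n 59 tray xy -60.1 60.7 len 59 ang 1.381
head [636.85801336  83.71611094  60.        ] [np.float64(72.0), np.float64(69.0), np.float64(70.0), np.float64(71.0)]
end px [682.56094948 459.57610038  30.        ]
[603.14616148 253.16138631  56.        ] [594.51361283 235.27838385  48.        ]
[603.58644196 255.74744624  56.        ] [592.05811461 237.07297458  48.        ]
```

Measurements are consistent: the needle is about 19 mm beyond the mark, the knob is at (642,79), and the tray is at about (546,-286) with its y axis at 1.40 rad. Moving over the knob, turning as I go.

```bash
R='[[0.87,-0.72,0],[0,0,-1],0.5]'
python3 -m pendant '[[[0.87,-0.72,0],[0,0,-1],0.5],[[0.87,-0.72,0],[0,0,-1],0.5],[[0.87,-0.72,0],[0,0,-1],0.5],[[0.87,-0.72,0],[0,0,-1],0.5],[[0.87,-0.72,0],[0,0,-1],0.5],[[0.87,-0.72,0],[0,0,-1],0.5],[[0.87,-0.72,0],[0,0,-1],0.5],[[0.87,-0.72,0],[0,0,-1],0.5],[[0.87,-0.72,0],[0,0,-1],0.5],[[0.87,-0.72,0],[0,0,-1],0.5]]'
python3 -m pendant '[[[0.87,-0.72,0],[0,0,-1],0.5],[[0.87,-0.72,0],[0,0,-1],0.5],[[0.87,-0.72,0],[0,0,-1],0.5],[[0.87,-0.72,0],[0,0,-1],0.5],[[0.87,-0.72,0],[0,0,-1],0.5],[[0.87,-0.72,0],[0,0,-1],0.5],[[0.87,-0.72,0],[0,0,-1],0.5],[[0.87,-0.72,0],[0,0,-1],0.5],[[0.87,-0.72,0],[0,0,-1],0.5],[[0.87,-0.72,0],[0,0,-1],0.5]]'
python3 -m pendant '[[[0,0,-0.3],[0,0,-1],0.5],[[0,0,-0.3],[0,0,-1],0.5],[[0,0,-0.3],[0,0,-1],0.5],[[0,0,-0.3],[0,0,-1],0.5],[[0,0,-0.3],[0,0,-1],0.5],[[0,0,-0.3],[0,0,-1],0.5],[[0,0,-0.3],[0,0,-1],0.5],[[0,0,-0.3],[0,0,-1],0.5],[[0,0,-0.3],[0,0,-1],0.5],[[0,0,-0.3],[0,0,-1],0.5]]'
python3 -c "
from plant import bot
print(bot.get_obs()['joint_positions'])"
```

```text
time: 0.93
tool_pos: [382.0, 293.7, 243.5]
tcp_rot: [-3.141, 0.0, 1.705]
contact_force: [1.5, -0.0, -0.4]
grip_width: 69.0
finger_force: 0.0
time: 1.77
tool_pos: [642.9, 77.8, 243.2]
tcp_rot: [-3.141, 0.001, 0.505]
contact_force: [0.8, 1.2, 0.0]
grip_width: 69.0
finger_force: 0.0
time: 2.6
tool_pos: [641.8, 79.1, 152.7]
tcp_rot: [3.141, 0.001, -0.695]
contact_force: [0.3, -0.4, -0.1]
grip_width: 68.9
finger_force: 0.0
[ 4.24858291e-03  6.40309115e-01  1.28396081e+00 -8.69083702e-05
  1.21851408e+00  2.27023318e+00]
```

```bash
python3 -m pendant '[[[0,0,-0.5],[0,0,-1],0.5],[[0,0,-0.5],[0,0,-1],0.5],[[0,0,-0.4],[0,0,-1],0.5],[[0,0,-0.4],[0,0,-1],0.5],[[0,0,-0.24],[0,0,-1],0.5],[[0,0,0],[0,0,-1],0.5],[[0,0,0],[0,0,0],-1],[[0,0,0],[0,0,0],-1],[[0,0,0],[0,0,0],-1],[[0,0,0],[0,0,0],-1]]'
python3 -m pendant '[[[0,0,0],[0,0,0],-1],[[0,0,0],[0,0,0],-1],[[0,0,0],[0,0,0],-1],[[0,0,0],[0,0,0],-1],[[0,0,0],[0,0,1],-1],[[0,0,0],[0,0,1],-1],[[0,0,0],[0,0,1],-1],[[0,0,0],[0,0,1],-1],[[0,0,0],[0,0,1],-1],[[0,0,0],[0,0,1],-1]]'
python3 -c "
from plant import bot
o=bot.get_obs();print(o['joint_positions'],o['moment'])"
```

```text
time: 3.43
tool_pos: [642.2, 79.1, 92.8]
tcp_rot: [-3.141, -0.0, -1.407]
contact_force: [-0.1, -0.0, 0.1]
grip_width: 46.7
finger_force: 0.0
time: 4.27
tool_pos: [643.2, 79.4, 92.9]
tcp_rot: [-3.14, -0.002, -0.683]
contact_force: [5.6, 2.8, -1.3]
grip_width: 43.4
finger_force: 30.0
[4.42009160e-03 7.01644962e-01 1.34588461e+00 4.30223134e-04
 1.09126819e+00 2.25813313e+00] [ 0.27398754 -0.6802286  -0.01064408]
```

```bash
python3 -m pendant '[[[0,0,0],[0,0,1],-1],[[0,0,0],[0,0,1],-1],[[0,0,0],[0,0,1],-1],[[0,0,0],[0,0,1],-1],[[0,0,0],[0,0,1],-1],[[0,0,0],[0,0,1],-1],[[0,0,0],[0,0,1],-1],[[0,0,0],[0,0,1],-1],[[0,0,0],[0,0,1],-1],[[0,0,0],[0,0,1],-1]]'
python3 -m pendant '[[[0,0,0],[0,0,1],-1],[[0,0,0],[0,0,1],-1],[[0,0,0],[0,0,1],-1],[[0,0,0],[0,0,1],-1],[[0,0,0],[0,0,1],-1],[[0,0,0],[0,0,1],-1],[[0,0,0],[0,0,1],-1],[[0,0,0],[0,0,1],-1],[[0,0,0],[0,0,1],-1],[[0,0,0],[0,0,1],-1]]'
python3 - <<'E'
from h import *
o=bot.get_obs();print(o['joint_positions'],o['moment'])
a=cv2.resize(bot.capture("top")[150:200,135:175],None,fx=8,fy=8,interpolation=cv2.INTER_CUBIC)
b=cv2.resize(bot.capture("side")[258:308,150:195],None,fx=8,fy=8,interpolation=cv2.INTER_CUBIC)
cv2.imwrite("pics/nm2.png",np.hstack([a,b]))
E
```

```text
time: 5.1
tool_pos: [643.3, 80.2, 92.9]
tcp_rot: [3.141, -0.004, 0.517]
contact_force: [6.4, 4.8, -2.1]
grip_width: 43.0
finger_force: 30.0
time: 5.93
tool_pos: [642.6, 80.7, 92.9]
tcp_rot: [3.139, -0.002, 1.717]
contact_force: [3.3, 5.9, -0.5]
grip_width: 43.2
finger_force: 30.0
[ 0.0055323   0.70137966  1.34652677  0.00267641  1.09175395 -0.14164853] [ 0.93396894 -0.63292996 -0.22314097]
```

View pics/nm2.png

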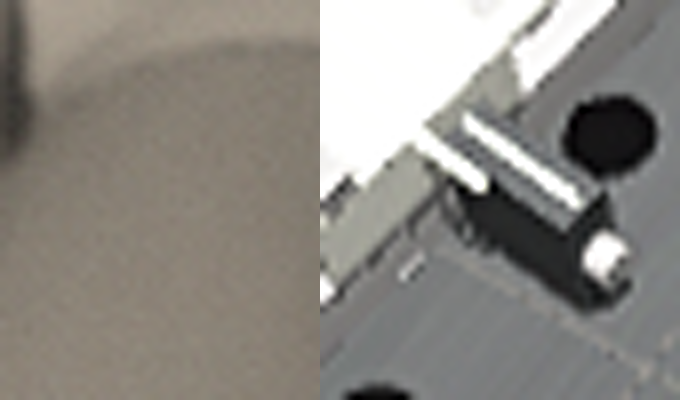

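The side view still sees the needle and the line while I grip, but the top view is blocked by the arm. I'll write a profile-based offset reader that samples along slide y at the needle's and the mark's heights.

```bash
cat >> h.py <<'E'
def off(n,I,ang=1.465,O=(642.5,79.5),verb=True):
    g=cv2.GaussianBlur(I.min(2).astype(np.float32),(0,0),0.6)
    ey=np.array([np.cos(ang),np.sin(ang)]); ex=np.array([ey[1],-ey[0]])
    out={}
    ys=np.arange(125,190,0.25)
    for nm,z,ss in(("needle",56,np.arange(-64,-48,2)),("mark",48,np.arange(-84,-68,2))):
        r=[]
        for s in ss:
            q=np.array([proj(n,[*(np.array(O)+s*ex+y*ey),z]) for y in ys],np.float32)
            v=cv2.remap(g,q[None,:,0],q[None,:,1],cv2.INTER_CUBIC)[0]
            k=v.argmax(); w=np.abs(ys-ys[k])<5; b=np.median(v); u=np.clip(v[w]-(b+(v[k]-b)*.4),0,None)
            r.append((s,(u*ys[w]).sum()/u.sum(),v[k]-b))
        r=np.array(r); out[nm]=r
        if verb: print(nm,r.round(1).tolist(),"slope",np.polyfit(r[:,0],r[:,1],1)[0].round(3))
    return out
E
python3 - <<'E'
from h import *
for n in("top","side"):
    print(n); off(n,cv2.imread(f"pics/{n}0.png"))
print("now");I=bot.capture("side");cv2.imwrite("pics/side1.png",I);off("side",I)
E
```

```text
top
needle [[-64.0, 170.5, 92.3], [-62.0, 170.5, 98.3], [-60.0, 170.4, 99.9], [-58.0, 170.4, 99.9], [-56.0, 170.5, 101.9], [-54.0, 170.5, 104.1], [-52.0, 170.6, 101.8], [-50.0, 170.7, 90.4]] slope 0.014
mark [[-84.0, 150.5, 68.5], [-82.0, 150.8, 74.2], [-80.0, 150.9, 75.0], [-78.0, 151.1, 75.5], [-76.0, 151.3, 72.4], [-74.0, 151.4, 65.5], [-72.0, 151.3, 58.1], [-70.0, 151.1, 56.4]] slope 0.051
side
needle [[-64.0, 170.6, 138.2], [-62.0, 170.5, 152.9], [-60.0, 170.6, 147.8], [-58.0, 170.6, 140.9], [-56.0, 170.3, 127.6], [-54.0, 170.3, 128.6], [-52.0, 170.1, 124.6], [-50.0, 170.2, 121.3]] slope -0.033
mark [[-84.0, 151.7, 133.3], [-82.0, 151.3, 168.3], [-80.0, 151.3, 167.3], [-78.0, 151.4, 168.5], [-76.0, 151.3, 179.6], [-74.0, 151.4, 171.7], [-72.0, 151.4, 158.0], [-70.0, 151.5, 143.1]] slope -0.004
now
needle [[-64.0, 164.5, 125.7], [-62.0, 164.4, 135.6], [-60.0, 164.4, 134.4], [-58.0, 164.4, 128.4], [-56.0, 164.6, 107.2], [-54.0, 164.7, 100.5], [-52.0, 132.4, 100.8], [-50.0, 130.9, 98.8]] slope -2.348
mark [[-84.0, 151.7, 145.7], [-82.0, 151.2, 164.9], [-80.0, 151.2, 166.0], [-78.0, 151.4, 170.2], [-76.0, 151.3, 187.0], [-74.0, 151.3, 176.7], [-72.0, 151.3, 167.0], [-70.0, 151.4, 147.4]] slope -0.011
```

The reader works well. Both views gave an offset of 19.2 mm at the start; it is 13.1 mm now, and the mark stays put. Continuing the stroke for 23 rows, then regripping.

```bash
python3 -m pendant '[[[0,0,0],[0,0,1],-1],[[0,0,0],[0,0,1],-1],[[0,0,0],[0,0,1],-1],[[0,0,0],[0,0,1],-1],[[0,0,0],[0,0,1],-1],[[0,0,0],[0,0,1],-1],[[0,0,0],[0,0,1],-1],[[0,0,0],[0,0,1],-1],[[0,0,0],[0,0,1],-1],[[0,0,0],[0,0,1],-1]]'
python3 -m pendant '[[[0,0,0],[0,0,1],-1],[[0,0,0],[0,0,1],-1],[[0,0,0],[0,0,1],-1],[[0,0,0],[0,0,1],-1],[[0,0,0],[0,0,1],-1],[[0,0,0],[0,0,1],-1],[[0,0,0],[0,0,1],-1],[[0,0,0],[0,0,1],-1],[[0,0,0],[0,0,1],-1],[[0,0,0],[0,0,1],-1]]'
python3 -m pendant '[[[0,0,0],[0,0,1],-1],[[0,0,0],[0,0,1],-1],[[0,0,0],[0,0,0],-1],[[0,0,0],[0,0,0],0.5],[[0,0,0],[0,0,0],0.5],[[0,0,0],[0,0,0],0.5],[[0,0,0.5],[0,0,0],0.5],[[0,0,0.5],[0,0,-1],0.5],[[0,0,0],[0,0,-1],0.5],[[0,0,0],[0,0,-1],0.5]]'
python3 - <<'E'
from h import *
print(bot.get_obs()['joint_positions']); off("side",bot.capture("side"))
E
```

```text
time: 6.92
tool_pos: [642.0, 80.2, 92.9]
tcp_rot: [3.14, -0.0, 2.917]
contact_force: [0.6, 3.8, 1.7]
grip_width: 43.6
finger_force: 30.0
time: 7.75
tool_pos: [642.2, 79.4, 92.9]
tcp_rot: [3.142, 0.001, -2.167]
contact_force: [2.9, 2.1, 1.0]
grip_width: 43.4
finger_force: 30.0
time: 8.58
tool_pos: [642.3, 79.0, 123.6]
tcp_rot: [-3.141, 0.001, -2.3]
contact_force: [-1.1, 0.2, -0.5]
grip_width: 68.7
finger_force: 0.0
[ 4.09256866e-03  6.68222709e-01  1.31754461e+00 -1.50897857e-04
  1.15466794e+00 -2.40823017e+00]
needle [[-64.0, 155.8, 137.0], [-62.0, 156.0, 133.9], [-60.0, 156.4, 139.5], [-58.0, 156.3, 141.9], [-56.0, 156.5, 113.4], [-54.0, 156.5, 101.3], [-52.0, 127.3, 99.8], [-50.0, 126.6, 97.4]] slope -2.069
mark [[-84.0, 151.7, 146.0], [-82.0, 151.2, 164.5], [-80.0, 151.2, 165.5], [-78.0, 151.4, 165.1], [-76.0, 151.4, 176.5], [-74.0, 151.3, 167.0], [-72.0, 151.3, 154.5], [-70.0, 151.4, 138.2]] slope -0.012
```

```bash
for i in 1 2 3 4; do python3 -m pendant '[[[0,0,0],[0,0,-1],0.5],[[0,0,0],[0,0,-1],0.5],[[0,0,0],[0,0,-1],0.5],[[0,0,0],[0,0,-1],0.5],[[0,0,0],[0,0,-1],0.5],[[0,0,0],[0,0,-1],0.5],[[0,0,0],[0,0,-1],0.5],[[0,0,0],[0,0,-1],0.5],[[0,0,0],[0,0,-1],0.5],[[0,0,0],[0,0,-1],0.5]]' | sed -n 2,3p; done
python3 -m pendant '[[[0,0,-0.5],[0,0,0],0.5],[[0,0,-0.5],[0,0,0],0.5],[[0,0,0],[0,0,0],0.5],[[0,0,0],[0,0,0],-1],[[0,0,0],[0,0,0],-1],[[0,0,0],[0,0,0],-1],[[0,0,0],[0,0,0],-1],[[0,0,0],[0,0,0],-1],[[0,0,0],[0,0,0],-1],[[0,0,0],[0,0,0],-1]]'
for i in 1 2 3; do python3 -m pendant '[[[0,0,0],[0,0,1],-1],[[0,0,0],[0,0,1],-1],[[0,0,0],[0,0,1],-1],[[0,0,0],[0,0,1],-1],[[0,0,0],[0,0,1],-1],[[0,0,0],[0,0,1],-1],[[0,0,0],[0,0,1],-1],[[0,0,0],[0,0,1],-1],[[0,0,0],[0,0,1],-1],[[0,0,0],[0,0,1],-1]]'; done
python3 - <<'E'
from h import *
print(bot.get_obs()['joint_positions']); I=bot.capture("side"); off("side",I)
cv2.imwrite("pics/nm3.png",cv2.resize(I[250:310,145:205],None,fx=8,fy=8,interpolation=cv2.INTER_CUBIC))
E
```

```text
tool_pos: [641.6, 79.0, 122.1]
tcp_rot: [-3.141, -0.001, 2.786]
tool_pos: [641.6, 79.0, 122.1]
tcp_rot: [-3.14, 0.0, 1.586]
tool_pos: [641.6, 79.0, 122.1]
tcp_rot: [-3.141, 0.001, 0.386]
tool_pos: [641.7, 79.0, 122.1]
tcp_rot: [3.14, 0.001, -0.814]
time: 12.8
tool_pos: [643.0, 79.5, 93.5]
tcp_rot: [-3.139, -0.001, -0.809]
contact_force: [3.1, 2.6, 3.5]
grip_width: 43.5
finger_force: 30.0
time: 13.63
tool_pos: [643.2, 80.0, 93.5]
tcp_rot: [-3.142, -0.003, 0.396]
contact_force: [4.0, 5.8, 2.6]
grip_width: 43.3
finger_force: 30.0
time: 14.47
tool_pos: [642.8, 80.3, 93.5]
tcp_rot: [3.139, -0.002, 1.596]
contact_force: [1.3, 5.7, 4.2]
grip_width: 43.5
finger_force: 30.0
time: 15.3
tool_pos: [642.4, 80.1, 93.5]
tcp_rot: [3.14, 0.001, 2.796]
contact_force: [0.7, 4.7, 5.8]
grip_width: 43.3
finger_force: 30.0
[ 0.00495888  0.70049092  1.34651194  0.00191483  1.09327226 -1.22148606]
needle [[-64.0, 150.0, 129.7], [-62.0, 150.2, 131.3], [-60.0, 150.1, 138.8], [-58.0, 150.0, 135.0], [-56.0, 149.9, 111.0], [-54.0, 149.0, 97.1], [-52.0, 149.1, 98.9], [-50.0, 149.4, 94.8]] slope -0.079
mark [[-84.0, 151.7, 145.5], [-82.0, 151.2, 165.1], [-80.0, 151.2, 166.3], [-78.0, 151.4, 165.8], [-76.0, 151.4, 177.0], [-74.0, 151.3, 167.7], [-72.0, 151.3, 155.3], [-70.0, 151.4, 138.7]] slope -0.011
```

View pics/nm3.png

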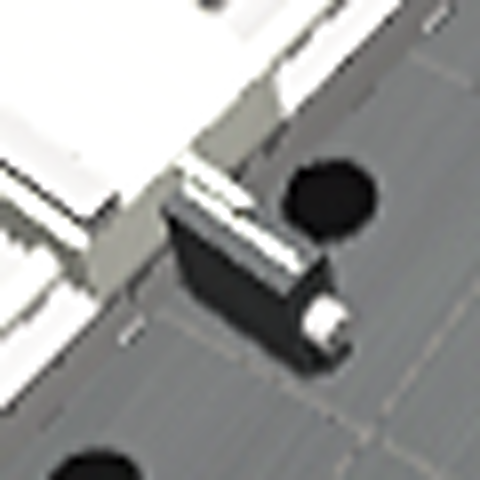

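The needle has just crossed the line by about 1–2 mm. Another 14 rows back.

```bash
python3 -m pendant '[[[0,0,0],[0,0,1],-1],[[0,0,0],[0,0,1],-1],[[0,0,0],[0,0,1],-1],[[0,0,0],[0,0,1],-1],[[0,0,0],[0,0,1],-1],[[0,0,0],[0,0,1],-1],[[0,0,0],[0,0,1],-1],[[0,0,0],[0,0,1],-1],[[0,0,0],[0,0,1],-1],[[0,0,0],[0,0,1],-1]]'
python3 -m pendant '[[[0,0,0],[0,0,1],-1],[[0,0,0],[0,0,1],-1],[[0,0,0],[0,0,1],-1],[[0,0,0],[0,0,1],-1],[[0,0,0],[0,0,0],-1],[[0,0,0],[0,0,0],-1],[[0,0,0],[0,0,0],-1],[[0,0,0],[0,0,0],-1],[[0,0,0],[0,0,0],-1],[[0,0,0],[0,0,0],-1]]'
python3 - <<'E'
from h import *
print(bot.get_obs()['joint_positions']); I=bot.capture("side"); off("side",I)
E
```

```text
time: 16.18
tool_pos: [642.4, 79.6, 93.5]
tcp_rot: [-3.141, 0.001, -2.29]
contact_force: [-0.3, 3.1, 5.5]
grip_width: 43.6
finger_force: 30.0
time: 17.02
tool_pos: [642.5, 79.5, 93.5]
tcp_rot: [-3.14, 0.001, -1.815]
contact_force: [1.4, 4.1, 5.8]
grip_width: 43.6
finger_force: 30.0
[ 4.50406474e-03  7.00630783e-01  1.34615017e+00  6.00135469e-04
  1.09333333e+00 -2.89294170e+00]
needle [[-64.0, 144.4, 125.6], [-62.0, 144.4, 134.5], [-60.0, 144.5, 136.4], [-58.0, 144.8, 139.5], [-56.0, 144.7, 110.9], [-54.0, 189.0, 102.4], [-52.0, 144.6, 95.7], [-50.0, 144.8, 101.2]] slope 0.815
mark [[-84.0, 151.7, 145.2], [-82.0, 151.2, 165.3], [-80.0, 151.2, 166.2], [-78.0, 151.4, 165.6], [-76.0, 151.4, 177.3], [-74.0, 151.3, 167.7], [-72.0, 151.3, 155.0], [-70.0, 151.4, 139.0]] slope -0.011
```

The needle is now at −6.8 mm, well past the line. Now clockwise, 20 rows and a check.

```bash
for i in 1 2; do python3 -m pendant '[[[0,0,0],[0,0,-1],-1],[[0,0,0],[0,0,-1],-1],[[0,0,0],[0,0,-1],-1],[[0,0,0],[0,0,-1],-1],[[0,0,0],[0,0,-1],-1],[[0,0,0],[0,0,-1],-1],[[0,0,0],[0,0,-1],-1],[[0,0,0],[0,0,-1],-1],[[0,0,0],[0,0,-1],-1],[[0,0,0],[0,0,-1],-1]]'; done
python3 - <<'E'
from h import *
print(bot.get_obs()['joint_positions']); I=bot.capture("side"); off("side",I)
E
```

```text
time: 17.9
tool_pos: [642.3, 79.9, 93.5]
tcp_rot: [3.141, 0.001, -3.021]
contact_force: [0.4, 5.1, 6.4]
grip_width: 43.5
finger_force: 30.0
time: 18.73
tool_pos: [642.6, 80.3, 93.5]
tcp_rot: [3.139, -0.0, 2.063]
contact_force: [0.2, 5.1, 4.2]
grip_width: 43.5
finger_force: 30.0
[ 0.00531567  0.70061107  1.346331    0.00169213  1.0926604  -0.48736764]
needle [[-64.0, 150.0, 127.8], [-62.0, 149.7, 129.0], [-60.0, 149.7, 140.8], [-58.0, 149.2, 138.7], [-56.0, 148.6, 108.5], [-54.0, 148.2, 97.5], [-52.0, 148.2, 97.4], [-50.0, 148.2, 98.7]] slope -0.151
mark [[-84.0, 151.8, 145.9], [-82.0, 151.2, 165.0], [-80.0, 151.2, 165.9], [-78.0, 151.4, 165.2], [-76.0, 151.4, 177.3], [-74.0, 151.3, 167.5], [-72.0, 151.3, 155.2], [-70.0, 151.4, 138.9]] slope -0.011
```

The inner samples read 148.2, about −3.1 mm, which agrees with the angle count (play 0.9 rad). 8 more rows, then a check that also uses the carriage edge.

```bash
python3 -m pendant '[[[0,0,0],[0,0,-1],-1],[[0,0,0],[0,0,-1],-1],[[0,0,0],[0,0,-1],-1],[[0,0,0],[0,0,-1],-1],[[0,0,0],[0,0,-1],-1],[[0,0,0],[0,0,-1],-1],[[0,0,0],[0,0,-1],-1],[[0,0,0],[0,0,-1],-1],[[0,0,0],[0,0,0],-1],[[0,0,0],[0,0,0],-1]]'
cat >> h.py <<'E'
def edge(I,ang=1.465,O=(642.5,79.5)):
    # carriage displacement relative to side1 (offset 13.1): profile shift at z=60 and 70 along y
    ey=np.array([np.cos(ang),np.sin(ang)]); ex=np.array([ey[1],-ey[0]]); ys=np.arange(80,240,.25)
    def prof(J,s,z):
        q=np.array([proj("side",[*(np.array(O)+s*ex+y*ey),z]) for y in ys],np.float32)
        return cv2.remap(J.astype(np.float32).mean(2),q[None,:,0],q[None,:,1],cv2.INTER_CUBIC)[0]
    r=[]
    for J,base in((cv2.imread("pics/side1.png"),13.1),(cv2.imread("pics/side0.png"),19.2)):
        for s in(-41,-38,-35,0,10,20):
            a,b=prof(J,s,60),prof(I,s,60); da=np.abs(np.gradient(cv2.GaussianBlur(a[None],(0,0),3)[0])); db=np.abs(np.gradient(cv2.GaussianBlur(b[None],(0,0),3)[0]))
            best=max(range(-20,121),key=lambda k:(da[130:-20]*db[130-k:len(db)-20-k]).sum())
            r.append(base-best*.25)
    print("edge offsets",np.round(r,2))
E
python3 - <<'E'
from h import *
print(bot.get_obs()['joint_positions']); I=bot.capture("side"); cv2.imwrite("pics/side4.png",I);off("side",I);edge(I)
cv2.imwrite("pics/nm4.png",cv2.resize(I[250:310,145:205],None,fx=8,fy=8,interpolation=cv2.INTER_CUBIC))
E
```

```text
time: 19.62
tool_pos: [643.0, 80.3, 93.5]
tcp_rot: [3.14, -0.003, 1.108]
contact_force: [2.9, 5.7, 3.2]
grip_width: 43.3
finger_force: 30.0
[0.00528273 0.70077676 1.345918   0.00172496 1.0920298  0.46775196]
needle [[-64.0, 151.7, 130.8], [-62.0, 152.1, 134.8], [-60.0, 151.9, 145.4], [-58.0, 152.0, 144.3], [-56.0, 151.8, 117.8], [-54.0, 151.4, 102.6], [-52.0, 151.2, 101.7], [-50.0, 151.0, 101.2]] slope -0.065
mark [[-84.0, 151.7, 145.4], [-82.0, 151.2, 165.4], [-80.0, 151.2, 166.9], [-78.0, 151.4, 166.4], [-76.0, 151.3, 177.8], [-74.0, 151.3, 167.8], [-72.0, 151.3, 155.8], [-70.0, 151.4, 140.1]] slope -0.011
edge offsets [-0.65 -0.65 -0.4  -0.4  -0.4  -0.65 -0.05 -0.05 -0.05 -0.3  -0.3  -0.3 ]
```

View pics/nm4.png

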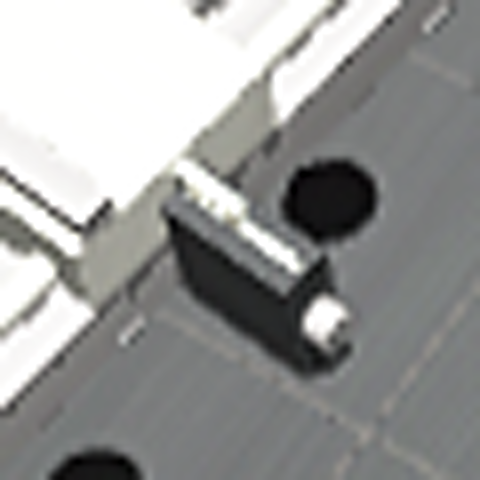

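The estimates agree at about −0.4 mm. One more clockwise row, hold, release and rise.

```bash
python3 -m pendant '[[[0,0,0],[0,0,-1],-1],[[0,0,0],[0,0,0],-1],[[0,0,0],[0,0,0],-1],[[0,0,0],[0,0,0],-1],[[0,0,0],[0,0,0],-1],[[0,0,0],[0,0,0],-1],[[0,0,0],[0,0,0],-1],[[0,0,0],[0,0,0],0.8],[[0,0,0],[0,0,0],0.8],[[0,0,0],[0,0,0],0.8]]'
python3 -m pendant '[[[0,0,0],[0,0,0],0.8],[[0,0,0.5],[0,0,0],0.8],[[0,0,1],[0,0,0],0.8],[[0,0,1],[0,0,0],0],[[0,0,1],[0,0,0],0],[[-0.3,-0.85,0],[0,0,0],0],[[-0.3,-0.85,0],[0,0,0],0],[[-0.3,-0.85,0],[0,0,0],0],[[-0.3,-0.85,0],[0,0,0],0],[[-0.3,-0.85,0],[0,0,0],0]]'
python3 -m pendant '[[[-0.5,-0.85,0],[0,0,0],0],[[-0.5,-0.85,0],[0,0,0],0],[[-0.5,-0.85,0],[0,0,0],0],[[-0.5,-0.85,0],[0,0,0],0],[[-0.5,-0.85,0],[0,0,0],0],[[-0.5,-0.85,0],[0,0,0],0],[[-0.5,-0.85,0],[0,0,0],0],[[-0.5,-0.85,0],[0,0,0],0],[[-0.5,-0.85,0],[0,0,0],0],[[-0.5,-0.85,0],[0,0,0],0]]'
python3 - <<'E'
from h import *
print(bot.get_obs()['joint_positions']); I=bot.capture("side"); off("side",I);edge(I); T=bot.capture("top"); off("top",T); cv2.imwrite("pics/top5.png",T); cv2.imwrite("pics/side5.png",I)
for n,J in(("top",T),("side",I)):
    for c in blobs(n,J,(0,0,165),(180,50,255),60,1500):
        p,w,h,a=rect(n,c,30)
        if abs(h-29)<4 and 35<w<85: print(n,p.round(1),round(w),round(h),round(a,2))
E
```

```text
time: 20.5
tool_pos: [641.5, 78.6, 92.1]
tcp_rot: [-3.141, 0.001, 0.989]
contact_force: [-0.2, 0.1, 0.3]
grip_width: 58.7
finger_force: 0.0
time: 21.33
tool_pos: [596.2, -49.7, 197.3]
tcp_rot: [-3.141, 0.001, 0.99]
contact_force: [1.3, -0.4, -0.6]
grip_width: 46.6
finger_force: 0.0
time: 22.17
tool_pos: [445.8, -304.6, 197.4]
tcp_rot: [-3.141, 0.0, 0.99]
contact_force: [0.4, -0.7, -0.2]
grip_width: 45.7
finger_force: 0.0
[-7.41229350e-01  4.10297789e-01  1.55418756e+00 -3.70333127e-04
  1.17753556e+00 -1.60206358e-01]
needle [[-64.0, 151.9, 145.0], [-62.0, 152.0, 150.5], [-60.0, 151.8, 158.8], [-58.0, 151.8, 154.8], [-56.0, 151.7, 128.9], [-54.0, 151.6, 112.8], [-52.0, 151.5, 115.7], [-50.0, 151.4, 117.0]] slope -0.041
mark [[-84.0, 151.7, 138.5], [-82.0, 151.3, 167.5], [-80.0, 151.2, 169.7], [-78.0, 151.4, 170.4], [-76.0, 151.3, 181.7], [-74.0, 151.3, 171.7], [-72.0, 151.4, 160.0], [-70.0, 151.4, 144.6]] slope -0.007
edge offsets [-0.4  -0.15 -0.15 -0.15 -0.15 -0.4   0.2   0.2   0.2   0.2   0.2  -0.05]
needle [[-64.0, 151.0, 106.5], [-62.0, 151.2, 116.3], [-60.0, 151.3, 118.8], [-58.0, 151.2, 116.2], [-56.0, 151.2, 112.0], [-54.0, 151.2, 110.3], [-52.0, 151.2, 103.6], [-50.0, 151.1, 95.3]] slope 0.001
mark [[-84.0, 150.5, 73.2], [-82.0, 150.7, 81.9], [-80.0, 150.8, 83.4], [-78.0, 151.1, 83.8], [-76.0, 151.2, 79.8], [-74.0, 151.3, 71.6], [-72.0, 151.4, 63.1], [-70.0, 151.3, 61.8]] slope 0.063
top [436.4 143. ] 59 30 -0.78
top [442.7 284.9] 70 30 -1.11
top [431.5  34.2] 79 30 0.01
top [552.3   3.8] 40 31 0.54
side [442.8 285.7] 70 29 -1.11
side [437.  144.1] 61 29 -0.79
side [433.5  34.7] 79 30 0.05
side [553.6   5.3] 38 27 0.54
```

The needle is on the line within about 0.3 mm in both views, and the knob was released cleanly. Before going to b50, I'll check it in the same frames, since it is shadowed or hidden there.

Run:
```python
from h import *
for f in("top5","side5","side4"):
    n=f[:-1]; J=cv2.imread(f"pics/{f}.png")
    for lo in(90,120,150):
        for c in blobs(n,J,(0,0,lo),(180,50,255),60,3000):
            p,w,h,a=rect(n,c,30)
            if np.hypot(*(p-[428,-112]))<60: print(f,lo,p.round(1),round(w),round(h),round(a,2))
```

```text
top5 90 [ 428.2 -113. ] 51 32 1.42
top5 120 [ 428.4 -112.8] 46 27 1.43
side5 120 [ 428.8 -111.2] 46 27 1.43
side4 150 [ 428.8 -112.5] 52 31 1.43
```

```bash
python3 -m pendant '[[[-0.07,0.8,-0.32],[0,0,0.92],0.3],[[-0.07,0.8,-0.32],[0,0,0.92],0.3],[[-0.07,0.8,-0.32],[0,0,0.92],0.3],[[-0.07,0.8,-0.32],[0,0,0.92],0.3],[[-0.07,0.8,-0.32],[0,0,0],0.3],[[-0.07,0.8,-0.32],[0,0,0],0.3],[[-0.07,0.8,-0.32],[0,0,0],0.3],[[-0.07,0.8,-0.32],[0,0,0],0.3],[[0,0,0],[0,0,0],0.3],[[0,0,0],[0,0,0],0.3]]'
```

```text
time: 23.1
tool_pos: [429.9, -110.0, 120.5]
tcp_rot: [-3.14, -0.0, 1.435]
contact_force: [-0.7, 1.1, 0.6]
grip_width: 59.6
finger_force: 0.0
```

```bash
python3 -m pendant '[[[-0.04,-0.08,-0.75],[0,0,0],0.3],[[0,0,-0.75],[0,0,0],0.3],[[0,0,-0.75],[0,0,0],0.3],[[0,0,-0.75],[0,0,0],0.3],[[0,0,-0.18],[0,0,0],0.3],[[0,0,0],[0,0,0],0.3],[[0,0,0],[0,0,0],-1],[[0,0,0],[0,0,0],-1],[[0,0,0],[0,0,0],-1],[[0,0,0],[0,0,0],-1]]'
python3 -m pendant '[[[0,0,0],[0,0,0],-1],[[0,0,0],[0,0,0],-1],[[0,0,0],[0,0,0],-1],[[0,0,0.7],[0,0,0],-1],[[0,0,0.7],[0,0,0],-1],[[0,0,0.7],[0,0,0],-1],[[0,0,0],[0,0,0],-1],[[0,0,0],[0,0,0],-1],[[0,0,0],[0,0,0],-1],[[0,0,0],[0,0,0],-1]]'
```

```text
time: 23.93
tool_pos: [429.7, -114.1, 26.3]
tcp_rot: [3.14, 0.001, 1.432]
contact_force: [0.3, -0.5, -0.4]
grip_width: 37.7
finger_force: 0.0
time: 24.77
tool_pos: [428.2, -113.4, 87.1]
tcp_rot: [-3.139, -0.001, 1.432]
contact_force: [-0.3, 0.1, -3.5]
grip_width: 29.9
finger_force: 30.0
```

```bash
python3 -m pendant '[[[0.344,-0.738,0],[0,0,-0.27],-1],[[0.344,-0.738,0],[0,0,0],-1],[[0.344,-0.738,0],[0,0,0],-1],[[0.344,-0.738,0],[0,0,0],-1],[[0.344,-0.738,0],[0,0,0],-1],[[0.344,-0.738,0],[0,0,0],-1],[[0.344,-0.738,0],[0,0,0],-1],[[0.344,-0.738,0],[0,0,0],-1],[[0,0,-0.7],[0,0,0],-1],[[0,0,-0.7],[0,0,0],-1]]'
python3 -m pendant '[[[0,0,-0.2],[0,0,0],-1],[[0,0,0],[0,0,0],-1],[[0,0,0],[0,0,0],-1],[[0,0,0],[0,0,0],-1],[[0,0,0],[0,0,0],-1],[[0,0,0],[0,0,0],-1],[[0,0,0],[0,0,0],-1],[[0,0,0],[0,0,0],-1],[[0,0,0],[0,0,0],-1],[[0,0,0],[0,0,0],-1]]'
```

```text
time: 25.6
tool_pos: [512.1, -292.6, 45.0]
tcp_rot: [3.14, 0.001, 1.398]
contact_force: [-1.0, 0.9, -3.8]
grip_width: 29.9
finger_force: 30.0
time: 26.43
tool_pos: [511.7, -290.9, 40.5]
tcp_rot: [3.141, 0.0, 1.4]
contact_force: [0.0, -0.7, -2.7]
grip_width: 29.8
finger_force: 30.0
```

```bash
python3 -m pendant '[[[-0.03,0,-0.1],[0,0,0],-1],[[0,0,-0.1],[0,0,0],-1],[[0,0,-0.1],[0,0,0],-1],[[0,0,-0.08],[0,0,0],-1],[[0,0,0],[0,0,0],-1],[[0,0,0],[0,0,0],-1],[[0,0,0],[0,0,0],-1],[[0,0,0],[0,0,0],-1],[[0,0,0],[0,0,0],-1],[[0,0,0],[0,0,0],-1]]'
```

```text
time: 27.27
tool_pos: [510.6, -290.8, 29.0]
tcp_rot: [-3.141, -0.0, 1.4]
contact_force: [-2.1, 0.6, 2.8]
grip_width: 30.1
finger_force: 30.0
```

```bash
python3 -m pendant '[[[0,0,0],[0,0,0],0],[[0,0,0],[0,0,0],0],[[0,0,0],[0,0,0],0],[[0,0,0.5],[0,0,0],0],[[0,0,0.8],[0,0,0],0],[[0,0,0.8],[0,0,0],0],[[0,0,0.9],[0,0,0],0],[[0,0.5,0],[0,0,-0.9],0],[[0,0.5,0],[0,0,-0.9],0],[[0,0.5,0],[0,0,-0.9],0]]'
python3 -m pendant '[[[0.14,0.83,0],[0,0,-0.9],0],[[0.14,0.83,0],[0,0,-0.9],0],[[0.14,0.83,0],[0,0,-0.9],0],[[0.14,0.83,0],[0,0,-0.9],0],[[0.14,0.83,0],[0,0,-0.9],0.2],[[0.14,0.83,0],[0,0,0],0.2],[[0.14,0.83,0],[0,0,0],0.2],[[0.14,0.83,0],[0,0,0],0.2],[[0.14,0.83,0],[0,0,0],0.2],[[0.14,0.83,0],[0,0,0],0.2]]'
python3 - <<'E'
from h import *
T=bot.capture("top"); I=bot.capture("side"); cv2.imwrite("pics/top6.png",T); print(bot.get_obs()['tool_pos'],bot.get_obs()['tcp_rot'])
for n,J in(("top",T),("side",I)):
    for c in blobs(n,J,(0,0,150),(180,50,255),60,1500):
        p,w,h,a=rect(n,c,33)
        if abs(h-29)<5 and 35<w<85: print(n,p.round(1),round(w),round(h),round(a,2))
E
```

```text
time: 28.1
tool_pos: [511.1, -245.8, 119.6]
tcp_rot: [3.14, 0.0, 1.07]
contact_force: [-0.1, 0.5, 0.1]
grip_width: 46.1
finger_force: 0.0
time: 28.93
tool_pos: [553.1, 4.3, 119.1]
tcp_rot: [3.141, -0.001, 0.536]
contact_force: [-0.5, -1.0, 0.1]
grip_width: 55.3
finger_force: 0.0
[553.22973186   6.22897923 119.0322701 ] [-3.14148403e+00 -1.16755459e-03  5.39563463e-01]
top [ 510.1 -289.4] 49 29 1.39
top [531.5 156.9] 39 33 0.03
side [437.4 252.6] 70 29 -1.1
side [ 510.7 -287.9] 50 30 1.39
```

b50 lies in its pocket at (510.4,−288.7), where I aimed. b70 seems to have been knocked about 30 mm, so I'll re-measure it later. Picking b40.

```bash
python3 -m pendant '[[[0,-0.05,-0.75],[0,0,0],0.2],[[0,0,-0.75],[0,0,0],0.2],[[0,0,-0.75],[0,0,0],0.2],[[0,0,-0.7],[0,0,0],0.2],[[0,0,-0.15],[0,0,0],0.2],[[0,0,0],[0,0,0],0.2],[[0,0,0],[0,0,0],-1],[[0,0,0],[0,0,0],-1],[[0,0,0],[0,0,0],-1],[[0,0,0],[0,0,0],-1]]'
python3 -m pendant '[[[0,0,0],[0,0,0],-1],[[0,0,0],[0,0,0],-1],[[0,0,0.7],[0,0,0],-1],[[0,0,0.7],[0,0,0],-1],[[0,0,0.7],[0,0,0],-1],[[0,0,0],[0,0,0],-1],[[0,0,0],[0,0,0],-1],[[0,0,0],[0,0,0],-1],[[0,0,0],[0,0,0],-1],[[0,0,0],[0,0,0],-1]]'
```

```text
time: 29.87
tool_pos: [553.4, 1.5, 27.1]
tcp_rot: [3.14, -0.002, 0.536]
contact_force: [-1.0, 1.4, 0.7]
grip_width: 32.8
finger_force: 1.1
time: 30.7
tool_pos: [551.9, 1.7, 87.5]
tcp_rot: [-3.14, 0.002, 0.536]
contact_force: [-0.3, 0.1, -3.3]
grip_width: 29.6
finger_force: 30.0
```

```bash
python3 -m pendant '[[[-0.132,-0.9,0],[0,0,0.9],-1],[[-0.132,-0.9,0],[0,0,0.9],-1],[[-0.132,-0.9,0],[0,0,0.9],-1],[[-0.132,-0.9,0],[0,0,0.9],-1],[[-0.132,-0.9,0],[0,0,0.9],-1],[[-0.132,-0.9,0],[0,0,0.9],-1],[[-0.132,-0.9,0],[0,0,0.9],-1],[[-0.132,-0.9,0],[0,0,0.9],-1],[[-0.132,-0.9,0],[0,0,0],-1],[[-0.132,-0.9,0],[0,0,0],-1]]'
python3 -m pendant '[[[-0.132,-0.9,0],[0,0,0],-1],[[-0.132,-0.9,0],[0,0,0],-1],[[-0.132,-0.9,0],[0,0,0],-1],[[0,0,-0.5],[0,0,0],-1],[[0,0,-0.5],[0,0,0],-1],[[0,0,-0.5],[0,0,0],-1],[[0,0,0],[0,0,0],-1],[[0,0,0],[0,0,0],-1],[[0,0,0],[0,0,0],-1],[[0,0,0],[0,0,0],-1]]'
```

```text
time: 31.53
tool_pos: [512.4, -269.5, 87.9]
tcp_rot: [-3.14, -0.001, 1.4]
contact_force: [0.4, 0.8, -2.4]
grip_width: 30.0
finger_force: 30.0
time: 32.37
tool_pos: [501.8, -349.7, 44.8]
tcp_rot: [3.14, 0.001, 1.4]
contact_force: [0.2, -0.0, -2.1]
grip_width: 29.6
finger_force: 30.0
```

```bash
python3 -m pendant '[[[-0.04,0,-0.12],[0,0,0],-1],[[0,0,-0.12],[0,0,0],-1],[[0,0,-0.1],[0,0,0],-1],[[0,0,-0.1],[0,0,0],-1],[[0,0,-0.06],[0,0,0],-1],[[0,0,0],[0,0,0],-1],[[0,0,0],[0,0,0],-1],[[0,0,0],[0,0,0],-1],[[0,0,0],[0,0,0],-1],[[0,0,0],[0,0,0],-1]]'
```

```text
time: 33.2
tool_pos: [500.0, -349.4, 29.9]
tcp_rot: [3.141, 0.0, 1.4]
contact_force: [-3.2, 1.2, 6.4]
grip_width: 29.7
finger_force: 30.0
```

```bash
python3 -m pendant '[[[0,0,0],[0,0,0],0],[[0,0,0],[0,0,0],0],[[0,0,0],[0,0,0],0],[[0,0,0.5],[0,0,0],0],[[0,0,0.8],[0,0,0],0],[[0,0,0.9],[0,0,0],0],[[0,0,0.9],[0,0,0],0],[[-0.16,0.91,0],[0,0,-1],0],[[-0.16,0.91,0],[0,0,-1],0],[[-0.16,0.91,0],[0,0,-1],0]]'
python3 - <<'E'
from h import *
T=bot.capture("top"); I=bot.capture("side"); cv2.imwrite("pics/top7.png",T); print(bot.get_obs()['tool_pos'],bot.get_obs()['tcp_rot'])
for n,J in(("top",T),("side",I)):
    for c in blobs(n,J,(0,0,150),(180,50,255),60,1500):
        p,w,h,a=rect(n,c,30)
        if abs(h-29)<5 and 35<w<85: print(n,p.round(1),round(w),round(h),round(a,2))
E
```

```text
time: 34.03
tool_pos: [485.5, -267.0, 122.3]
tcp_rot: [3.14, 0.0, 1.033]
contact_force: [0.7, -0.7, -0.3]
grip_width: 45.8
finger_force: 0.0
[ 484.78460931 -263.90792575  121.91456768] [-3.13918694e+00 -1.02412761e-03  1.03864917e+00]
top [437.8 250.8] 70 32 -1.08
top [435.8 143.5] 60 30 -0.78
top [435.1  34.2] 71 30 0.01
side [-8.8 94.7] 78 31 0.53
side [438.2 251.6] 71 29 -1.1
side [437.  144.1] 61 29 -0.79
side [437.9  34.8] 70 30 0.05
```

b70 is now at (438,251), −1.10 rad; b60 and b80 are where they were (the arm's shadow cuts one end of b80). Going to b80.

```bash
python3 -m pendant '[[[-0.158,0.9,0],[0,0,-0.93],0.2],[[-0.158,0.9,0],[0,0,-0.93],0.2],[[-0.158,0.9,0],[0,0,-0.93],0.2],[[-0.158,0.9,0],[0,0,-0.93],0.2],[[-0.158,0.9,0],[0,0,-0.93],0.2],[[-0.158,0.9,0],[0,0,-0.93],0.2],[[-0.158,0.9,0],[0,0,-0.93],0.2],[[-0.158,0.9,0],[0,0,-0.93],0.2],[[-0.158,0.9,0],[0,0,-0.93],0.2],[[-0.158,0.9,0],[0,0,0],0.2]]'
python3 -m pendant '[[[-0.158,0.9,-0.7],[0,0,0],0.2],[[0,0,-0.7],[0,0,0],0.2],[[0,0,-0.4],[0,0,0],0.2],[[0,0,0],[0,0,0],0.2],[[0,0,0],[0,0,0],0.2],[[0,0,0],[0,0,0],0.2],[[0,0,0],[0,0,0],0.2],[[0,0,0],[0,0,0],0.2],[[0,0,0],[0,0,0],0.2],[[0,0,0],[0,0,0],0.2]]'
```

```text
time: 34.97
tool_pos: [438.6, 3.2, 122.1]
tcp_rot: [3.141, -0.001, 0.031]
contact_force: [1.0, 0.6, -0.1]
grip_width: 55.0
finger_force: 0.0
time: 35.8
tool_pos: [433.8, 29.3, 68.4]
tcp_rot: [3.141, -0.001, 0.035]
contact_force: [0.4, 1.0, 0.0]
grip_width: 54.9
finger_force: 0.0
```

```bash
python3 -m pendant '[[[-0.04,0.17,0],[0,0,0],0.2],[[0,0,-0.6],[0,0,0],0.2],[[0,0,-0.6],[0,0,0],0.2],[[0,0,-0.2],[0,0,0],0.2],[[0,0,0],[0,0,0],0.2],[[0,0,0],[0,0,0],-1],[[0,0,0],[0,0,0],-1],[[0,0,0],[0,0,0],-1],[[0,0,0],[0,0,0],-1],[[0,0,0],[0,0,0],-1]]'
python3 -m pendant '[[[0,0,0],[0,0,0],-1],[[0,0,0.7],[0,0,0],-1],[[0,0,0.7],[0,0,0],-1],[[0,0,0.7],[0,0,0],-1],[[0,0,0],[0,0,0],-1],[[0,0,0],[0,0,0],-1],[[0,0,0],[0,0,0],-1],[[0,0,0],[0,0,0],-1],[[0,0,0],[0,0,0],-1],[[0,0,0],[0,0,0],-1]]'
```

```text
time: 36.63
tool_pos: [432.7, 34.4, 26.6]
tcp_rot: [3.141, -0.001, 0.036]
contact_force: [0.6, -2.3, 4.3]
grip_width: 29.9
finger_force: 30.0
time: 37.47
tool_pos: [431.7, 34.6, 88.0]
tcp_rot: [-3.141, 0.002, 0.036]
contact_force: [-0.3, -0.5, -6.5]
grip_width: 29.6
finger_force: 30.0
```

```bash
python3 -m pendant '[[[0.432,-0.784,0],[0,0,0.947],-1],[[0.432,-0.784,0],[0,0,0.947],-1],[[0.432,-0.784,0],[0,0,0.947],-1],[[0.432,-0.784,0],[0,0,0.947],-1],[[0.432,-0.784,0],[0,0,0.947],-1],[[0.432,-0.784,0],[0,0,0.947],-1],[[0.432,-0.784,0],[0,0,0.947],-1],[[0.432,-0.784,0],[0,0,0.947],-1],[[0.432,-0.784,0],[0,0,0.947],-1],[[0.432,-0.784,0],[0,0,0.947],-1]]'
python3 -m pendant '[[[0.432,-0.784,0],[0,0,0.947],-1],[[0.432,-0.784,0],[0,0,0.947],-1],[[0,0,0],[0,0,0],-1],[[0,0,-0.5],[0,0,0],-1],[[0,0,-0.5],[0,0,0],-1],[[0,0,-0.4],[0,0,0],-1],[[0,0,0],[0,0,0],-1],[[0,0,0],[0,0,0],-1],[[0,0,0],[0,0,0],-1],[[0,0,0],[0,0,0],-1]]'
```

```text
time: 38.3
tool_pos: [561.9, -201.7, 87.8]
tcp_rot: [-3.14, -0.0, 1.177]
contact_force: [0.8, -0.1, -5.6]
grip_width: 29.8
finger_force: 30.0
time: 39.13
tool_pos: [588.5, -247.9, 47.9]
tcp_rot: [3.14, 0.001, 1.399]
contact_force: [-0.3, -0.4, -6.5]
grip_width: 29.8
finger_force: 30.0
```

```bash
python3 -m pendant '[[[-0.04,0,-0.15],[0,0,0],-1],[[0,0,-0.15],[0,0,0],-1],[[0,0,-0.12],[0,0,0],-1],[[0,0,-0.1],[0,0,0],-1],[[0,0,-0.09],[0,0,0],-1],[[0,0,0],[0,0,0],-1],[[0,0,0],[0,0,0],-1],[[0,0,0],[0,0,0],-1],[[0,0,0],[0,0,0],-1],[[0,0,0],[0,0,0],-1]]'
```

```text
time: 39.97
tool_pos: [586.4, -247.5, 29.6]
tcp_rot: [-3.141, 0.0, 1.399]
contact_force: [-5.0, 2.6, 5.9]
grip_width: 30.1
finger_force: 30.0
```

```bash
python3 -m pendant '[[[0,0,0],[0,0,0],0],[[0,0,0],[0,0,0],0],[[0,0,0],[0,0,0],0],[[0,0,0.5],[0,0,0],0],[[0,0,0.8],[0,0,0],0],[[0,0,0.9],[0,0,0],0],[[0,0,0.9],[0,0,0],0],[[-0.356,0.93,0],[0,0,1],0.2],[[-0.356,0.93,0],[0,0,1],0.2],[[-0.356,0.93,0],[0,0,1],0.2]]'
python3 -m pendant '[[[-0.356,0.93,0],[0,0,1],0.2],[[-0.356,0.93,0],[0,0,1],0.2],[[-0.356,0.93,0],[0,0,1],0.2],[[-0.356,0.93,0],[0,0,1],0.2],[[-0.356,0.93,0],[0,0,0.96],0.2],[[-0.356,0.93,0],[0,0,0],0.2],[[0,0,0],[0,0,0],0.2],[[0,0,0],[0,0,0],0.2],[[0,0,0],[0,0,0],0.2],[[0,0,0],[0,0,0],0.2]]'
python3 - <<'E'
from h import *
T=bot.capture("top"); I=bot.capture("side"); cv2.imwrite("pics/top8.png",T); print(bot.get_obs()['tool_pos'],bot.get_obs()['tcp_rot'])
for n,J in(("top",T),("side",I)):
    for c in blobs(n,J,(0,0,150),(180,50,255),60,1500):
        p,w,h,a=rect(n,c,30)
        if abs(h-29)<5 and 35<w<85: print(n,p.round(1),rect(n,c,33)[0].round(1),round(w),round(h),round(a,2))
E
```

```text
time: 40.8
tool_pos: [554.7, -163.6, 122.2]
tcp_rot: [3.14, 0.001, 1.764]
contact_force: [-0.4, 1.0, -0.6]
grip_width: 54.8
finger_force: 0.0
time: 41.63
tool_pos: [491.3, 2.5, 121.8]
tcp_rot: [3.141, 0.001, 2.353]
contact_force: [-0.6, 0.1, 0.4]
grip_width: 55.3
finger_force: 0.0
[491.06465674   2.45919171 121.61058666] [3.14126921e+00 4.77840152e-04 2.35293593e+00]
top [437.5 250.7] [437.4 249.7] 70 30 -1.08
top [ 499.6 -348.5] [ 499.2 -347.4] 39 30 1.36
top [ 510.5 -290.2] [ 510.1 -289.3] 50 29 1.39
top [ 586.4 -246.8] [ 585.7 -246. ] 80 30 1.4
side [438.2 251.5] [437.4 252.6] 71 29 -1.1
side [ 511.7 -291.4] [ 510.6 -288.2] 51 30 1.39
side [ 500.9 -349.3] [ 499.9 -345.9] 41 30 1.37
```

b40, b50 and b80 all lie in their pockets within about 2 mm. Next b60.

```bash
python3 -m pendant '[[[-0.361,0.94,0],[0,0,0],0.2],[[-0.361,0.94,0],[0,0,0],0.2],[[-0.361,0.94,0],[0,0,0],0.2],[[-0.361,0.94,0],[0,0,0],0.2],[[-0.361,0.94,0],[0,0,0],0.2],[[0,0,-0.7],[0,0,0],0.2],[[0,0,-0.7],[0,0,0],0.2],[[0,0,-0.3],[0,0,0],0.2],[[0,0,0],[0,0,0],0.2],[[0,0,0],[0,0,0],0.2]]'
```

```text
time: 42.57
tool_pos: [436.7, 143.9, 70.6]
tcp_rot: [-3.141, -0.001, 2.353]
contact_force: [0.4, 0.5, -0.0]
grip_width: 55.0
finger_force: 0.0
```

```bash
python3 -m pendant '[[[0,0,-0.6],[0,0,0],0.2],[[0,0,-0.6],[0,0,0],0.2],[[0,0,-0.26],[0,0,0],0.2],[[0,0,0],[0,0,0],0.2],[[0,0,0],[0,0,0],-1],[[0,0,0],[0,0,0],-1],[[0,0,0],[0,0,0],-1],[[0,0,0],[0,0,0],-1],[[0,0,0],[0,0,0],-1],[[0,0,0],[0,0,0],-1]]'
python3 -m pendant '[[[0,0,0],[0,0,0],-1],[[0,0,0.7],[0,0,0],-1],[[0,0,0.7],[0,0,0],-1],[[0,0,0.7],[0,0,0],-1],[[0,0,0],[0,0,0],-1],[[0,0,0],[0,0,0],-1],[[0,0,0],[0,0,0],-1],[[0,0,0],[0,0,0],-1],[[0,0,0],[0,0,0],-1],[[0,0,0],[0,0,0],-1]]'
```

```text
time: 43.4
tool_pos: [436.7, 144.4, 27.5]
tcp_rot: [3.141, 0.001, 2.355]
contact_force: [-2.1, -1.1, 7.2]
grip_width: 30.0
finger_force: 30.0
time: 44.23
tool_pos: [435.8, 144.4, 88.9]
tcp_rot: [-3.14, -0.001, 2.354]
contact_force: [-0.1, 1.2, -3.0]
grip_width: 30.0
finger_force: 30.0
```

```bash
python3 -m pendant '[[[0.223,-0.938,0],[0,0,-0.994],-1],[[0.223,-0.938,0],[0,0,-0.994],-1],[[0.223,-0.938,0],[0,0,-0.994],-1],[[0.223,-0.938,0],[0,0,-0.994],-1],[[0.223,-0.938,0],[0,0,-0.994],-1],[[0.223,-0.938,0],[0,0,-0.994],-1],[[0.223,-0.938,0],[0,0,-0.994],-1],[[0.223,-0.938,0],[0,0,-0.994],-1],[[0.223,-0.938,0],[0,0,0],-1],[[0.223,-0.938,0],[0,0,0],-1]]'
python3 -m pendant '[[[0.223,-0.938,0],[0,0,0],-1],[[0.223,-0.938,0],[0,0,0],-1],[[0.223,-0.938,0],[0,0,0],-1],[[0,0,-0.5],[0,0,0],-1],[[0,0,-0.5],[0,0,0],-1],[[0,0,-0.4],[0,0,0],-1],[[0,0,0],[0,0,0],-1],[[0,0,0],[0,0,0],-1],[[0,0,0],[0,0,0],-1],[[0,0,0],[0,0,0],-1]]'
```

```text
time: 45.07
tool_pos: [503.1, -138.3, 89.2]
tcp_rot: [-3.141, -0.0, 1.399]
contact_force: [0.9, 0.8, -3.3]
grip_width: 29.5
finger_force: 30.0
time: 45.9
tool_pos: [523.9, -221.5, 48.7]
tcp_rot: [3.14, 0.001, 1.4]
contact_force: [0.6, -1.1, -3.1]
grip_width: 29.8
finger_force: 30.0
```

```bash
python3 -m pendant '[[[-0.03,0,-0.15],[0,0,0],-1],[[0,0,-0.15],[0,0,0],-1],[[0,0,-0.12],[0,0,0],-1],[[0,0,-0.1],[0,0,0],-1],[[0,0,-0.1],[0,0,0],-1],[[0,0,0],[0,0,0],-1],[[0,0,0],[0,0,0],-1],[[0,0,0],[0,0,0],-1],[[0,0,0],[0,0,0],-1],[[0,0,0],[0,0,0],-1]]'
```

```text
time: 46.73
tool_pos: [522.3, -221.3, 30.4]
tcp_rot: [3.142, 0.0, 1.4]
contact_force: [-4.5, 3.0, 8.8]
grip_width: 29.9
finger_force: 30.0
```

```bash
python3 -m pendant '[[[0,0,0],[0,0,0],0],[[0,0,0],[0,0,0],0],[[0,0,0],[0,0,0],0],[[0,0,0.5],[0,0,0],0],[[0,0,0.8],[0,0,0],0],[[0,0,0.9],[0,0,0],0],[[0,0,0.9],[0,0,0],0],[[-0.166,0.926,0],[0,0,1],0.2],[[-0.166,0.926,0],[0,0,1],0.2],[[-0.166,0.926,0],[0,0,1],0.2]]'
python3 -m pendant '[[[-0.166,0.926,0],[0,0,1],0.2],[[-0.166,0.926,0],[0,0,1],0.2],[[-0.166,0.926,0],[0,0,0.33],0.2],[[-0.166,0.926,0],[0,0,0],0.2],[[-0.166,0.926,0],[0,0,0],0.2],[[-0.166,0.926,0],[0,0,0],0.2],[[0,0,0],[0,0,0],0.2],[[0,0,0],[0,0,0],0.2],[[0,0,0],[0,0,0],0.2],[[0,0,0],[0,0,0],0.2]]'
python3 - <<'E'
from h import *
T=bot.capture("top"); I=bot.capture("side"); print(bot.get_obs()['tool_pos'],bot.get_obs()['tcp_rot'])
for n,J in(("top",T),("side",I)):
    for c in blobs(n,J,(0,0,150),(180,50,255),60,1500):
        p,w,h,a=rect(n,c,30)
        if abs(h-29)<5 and 35<w<85: print(n,p.round(1),rect(n,c,33)[0].round(1),round(w),round(h),round(a,2))
E
```

```text
time: 47.57
tool_pos: [507.5, -137.6, 122.7]
tcp_rot: [3.14, 0.001, 1.765]
contact_force: [0.2, 0.2, -0.2]
grip_width: 54.7
finger_force: 0.0
time: 48.4
tool_pos: [478.0, 27.8, 122.2]
tcp_rot: [3.141, 0.0, 2.039]
contact_force: [0.4, -0.4, 0.8]
grip_width: 55.0
finger_force: 0.0
[477.91167153  27.67750687 122.18342419] [3.14141860e+00 2.21687402e-04 2.03840483e+00]
top [437.8 250.9] [437.6 249.9] 70 30 -1.08
top [ 499.8 -348.5] [ 499.5 -347.4] 39 30 1.36
top [ 510.4 -290.2] [ 510.  -289.3] 50 30 1.38
top [ 522.2 -221.4] [ 521.8 -220.7] 60 31 1.39
top [ 586.4 -246.8] [ 585.8 -246. ] 80 30 1.4
top [656.6  57.7] [655.6  57.4] 57 24 -0.04
side [438.2 251.5] [437.4 252.6] 71 29 -1.1
side [ 511.7 -291.4] [ 510.6 -288.2] 51 30 1.39
side [ 501.8 -349.6] [ 500.8 -346.2] 41 31 1.36
```

Next b70, which needs dx −40, dy +223.5.

```bash
python3 -m pendant '[[[-0.167,0.93,0],[0,0,0],0.2],[[-0.167,0.93,0],[0,0,0],0.2],[[-0.167,0.93,0],[0,0,0],0.2],[[-0.167,0.93,0],[0,0,0],0.2],[[-0.167,0.93,0],[0,0,0],0.2],[[-0.167,0.93,0],[0,0,0],0.2],[[-0.167,0.93,0],[0,0,0],0.2],[[-0.167,0.93,0],[0,0,0],0.2],[[0,0,-0.8],[0,0,0],0.2],[[0,0,-0.8],[0,0,0],0.2]]'
python3 -m pendant '[[[0,0,0],[0,0,0],0.2],[[0,0,0],[0,0,0],0.2],[[0,0,0],[0,0,0],0.2],[[0,0,0],[0,0,0],0.2],[[0,0,0],[0,0,0],0.2],[[0,0,0],[0,0,0],0.2],[[0,0,0],[0,0,0],0.2],[[0,0,0],[0,0,0],0.2],[[0,0,0],[0,0,0],0.2],[[0,0,0],[0,0,0],0.2]]'
```

```text
time: 49.33
tool_pos: [438.7, 253.2, 74.7]
tcp_rot: [3.137, 0.0, 2.041]
contact_force: [0.8, 0.1, -0.1]
grip_width: 55.2
finger_force: 0.0
time: 50.17
tool_pos: [437.6, 251.9, 74.3]
tcp_rot: [3.141, 0.0, 2.04]
contact_force: [-0.2, 0.2, 0.2]
grip_width: 54.8
finger_force: 0.0
```

```bash
python3 -m pendant '[[[0,-0.02,-0.6],[0,0,0.08],0.2],[[0,0,-0.6],[0,0,0],0.2],[[0,0,-0.38],[0,0,0],0.2],[[0,0,0],[0,0,0],0.2],[[0,0,0],[0,0,0],-1],[[0,0,0],[0,0,0],-1],[[0,0,0],[0,0,0],-1],[[0,0,0],[0,0,0],-1],[[0,0,0],[0,0,0],-1],[[0,0,0],[0,0,0],-1]]'
python3 -m pendant '[[[0,0,0],[0,0,0],-1],[[0,0,0.7],[0,0,0],-1],[[0,0,0.7],[0,0,0],-1],[[0,0,0.7],[0,0,0],-1],[[0,0,0],[0,0,0],-1],[[0,0,0],[0,0,0],-1],[[0,0,0],[0,0,0],-1],[[0,0,0],[0,0,0],-1],[[0,0,0],[0,0,0],-1],[[0,0,0],[0,0,0],-1]]'
```

```text
time: 51.0
tool_pos: [438.0, 251.4, 27.6]
tcp_rot: [3.14, 0.0, 2.049]
contact_force: [-0.7, -0.3, 4.8]
grip_width: 29.8
finger_force: 30.0
time: 51.83
tool_pos: [437.0, 251.0, 88.8]
tcp_rot: [-3.14, -0.0, 2.049]
contact_force: [0.1, 0.2, -4.8]
grip_width: 29.4
finger_force: 30.0
```

```bash
python3 -m pendant '[[[0.213,-0.94,0],[0,0,-0.9],-1],[[0.213,-0.94,0],[0,0,-0.9],-1],[[0.213,-0.94,0],[0,0,-0.9],-1],[[0.213,-0.94,0],[0,0,-0.9],-1],[[0.213,-0.94,0],[0,0,-0.9],-1],[[0.213,-0.94,0],[0,0,-0.9],-1],[[0.213,-0.94,0],[0,0,0],-1],[[0.213,-0.94,0],[0,0,0],-1],[[0.213,-0.94,0],[0,0,0],-1],[[0.213,-0.94,0],[0,0,0],-1]]'
python3 -m pendant '[[[0.213,-0.94,0],[0,0,0],-1],[[0.213,-0.94,0],[0,0,0],-1],[[0.213,-0.94,0],[0,0,0],-1],[[0.213,-0.94,0],[0,0,0],-1],[[0.213,-0.94,0],[0,0,0],-1],[[0.213,-0.94,0],[0,0,0],-1],[[0.213,-0.94,0],[0,0,0],-1],[[0.213,-0.94,0],[0,0,0],-1],[[0.213,-0.94,0],[0,0,0],-1],[[0.213,-0.94,0],[0,0,0],-1]]'
python3 -m pendant '[[[0.213,-0.94,0],[0,0,0],-1],[[0,0,-0.5],[0,0,0],-1],[[0,0,-0.5],[0,0,0],-1],[[0,0,-0.4],[0,0,0],-1],[[0,0,0],[0,0,0],-1],[[0,0,0],[0,0,0],-1],[[0,0,0],[0,0,0],-1],[[0,0,0],[0,0,0],-1],[[0,0,0],[0,0,0],-1],[[0,0,0],[0,0,0],-1]]'
```

```text
time: 52.67
tool_pos: [501.4, -32.2, 89.4]
tcp_rot: [-3.141, -0.0, 1.401]
contact_force: [0.1, 0.8, -4.8]
grip_width: 29.9
finger_force: 30.0
time: 53.5
tool_pos: [565.1, -314.0, 88.8]
tcp_rot: [-3.14, -0.001, 1.401]
contact_force: [-0.0, -0.7, -4.5]
grip_width: 29.9
finger_force: 30.0
time: 54.33
tool_pos: [572.1, -341.0, 48.8]
tcp_rot: [3.14, 0.001, 1.402]
contact_force: [-0.0, -0.1, -4.1]
grip_width: 29.4
finger_force: 30.0
```

```bash
python3 -m pendant '[[[-0.03,0,-0.15],[0,0,0],-1],[[0,0,-0.15],[0,0,0],-1],[[0,0,-0.12],[0,0,0],-1],[[0,0,-0.1],[0,0,0],-1],[[0,0,-0.1],[0,0,0],-1],[[0,0,0],[0,0,0],-1],[[0,0,0],[0,0,0],-1],[[0,0,0],[0,0,0],-1],[[0,0,0],[0,0,0],-1],[[0,0,0],[0,0,0],-1]]'
```

```text
time: 55.17
tool_pos: [570.5, -340.8, 30.6]
tcp_rot: [-3.141, -0.0, 1.402]
contact_force: [-4.6, 3.3, 6.2]
grip_width: 30.0
finger_force: 30.0
```

Seated. Releasing, rising, and swinging clear for a last look.

```bash
python3 -m pendant '[[[0,0,0],[0,0,0],0],[[0,0,0],[0,0,0],0],[[0,0,0],[0,0,0],0],[[0,0,0.5],[0,0,0],0],[[0,0,0.8],[0,0,0],0],[[0,0,0.9],[0,0,0],0],[[0,0,0.9],[0,0,0],0],[[-0.3,0.9,0.3],[0,0,0],0],[[-0.3,0.9,0.3],[0,0,0],0],[[-0.3,0.9,0.3],[0,0,0],0]]'
python3 -m pendant '[[[-0.3,0.9,0],[0,0,0],0],[[-0.3,0.9,0],[0,0,0],0],[[-0.3,0.9,0],[0,0,0],0],[[-0.3,0.9,0],[0,0,0],0],[[-0.3,0.9,0],[0,0,0],0],[[-0.3,0.9,0],[0,0,0],0],[[-0.3,0.9,0],[0,0,0],0],[[0,0.9,0],[0,0,0],0],[[0,0.9,0],[0,0,0],0],[[0,0,0],[0,0,0],0]]'
python3 - <<'E'
from h import *
T=bot.capture("top"); I=bot.capture("side"); print(bot.get_obs()['tool_pos'])
for n,J in(("top",T),("side",I)):
    for c in blobs(n,J,(0,0,150),(180,50,255),60,1500):
        p,w,h,a=rect(n,c,33)
        if abs(h-29)<5 and 35<w<85: print(n,p.round(1),round(w),round(h),round(a,2))
    r=off(n,J,verb=False); print(n,"offset",np.median(r["needle"][:,1])-np.median(r["mark"][:,1]))
cv2.imwrite("pics/end.png",np.hstack([cv2.resize(T[100:260,120:420],None,fx=1.3,fy=1.3),cv2.resize(I,(390,208))]))
E
```

```text
time: 56.0
tool_pos: [543.6, -259.5, 149.9]
tcp_rot: [3.14, 0.0, 1.4]
contact_force: [-0.0, -0.1, -0.0]
grip_width: 46.3
finger_force: 0.0
time: 56.83
tool_pos: [480.6, -13.3, 149.6]
tcp_rot: [3.141, -0.001, 1.404]
contact_force: [0.1, 0.2, 0.0]
grip_width: 45.9
finger_force: 0.0
[481.14865003 -16.41923567 149.48615745]
top [ 499.2 -347.4] 39 30 1.36
top [ 510.1 -289.4] 49 29 1.39
top [ 521.7 -220.9] 59 31 1.39
top [ 569.6 -339.9] 70 30 1.39
top [ 585.6 -246. ] 80 29 1.4
top offset 0.08190038975931202
side [ 510.6 -288.2] 51 30 1.39
side [ 500.8 -346.2] 41 31 1.36
side offset 0.43857770780766714
```

View pics/end.png

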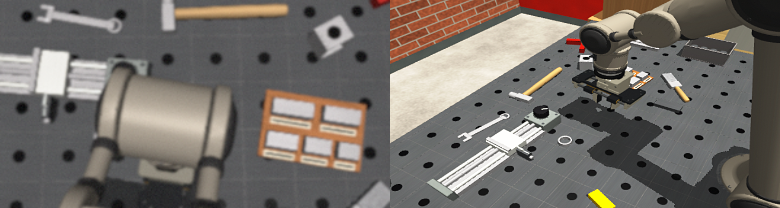

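All five blocks sit in their own pockets, the needle is on the line (offset 0.1–0.4 mm), and the robot touches nothing. Handing in.

```bash
python3 -c "
from plant import bot
print(bot.close_job())"
```

```text
the job is handed in; nothing more can be done
None
```

The job is handed in: the needle is on the mark (0.1–0.4 mm by camera) after a clockwise-only approach from about 6.8 mm on the knob's side, and all five blocks lie in their own pockets; no verdict came back.

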